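# Make the glassblower's bench ready: uncap, set the air, hang the tools

## Robot

A 6-joint arm with a two-finger parallel gripper is mounted at the origin on the work surface. World frame = base frame: x ahead of the robot, y to its left, z up, the work surface at z = 0. Lengths are in m, angles in rad, forces in N, time in s.
With the tool pointing down it reaches from about 0.25 to 0.775 m from the base axis. Payload 4 kg.
Tool frame: the origin (TCP) lies at the very end of the fingers, on their centre line; the grasp point (between the pads) lies 19 mm behind it; y points along the fingers, x is the direction in which the jaws open and shut, and the axes are right-handed (so a half turn about y gives the same grasp; the last joint's range is limited). The gripper opens to 94 mm and grips with 3 to 60 N. Pads are 16 mm wide; open, the fingers measure 119 mm over their backs; the gripper's body (75 mm by 177 mm) begins 78 mm behind the grasp point.
Start: joints at [1.055, 0.087, 1.371, -0, 1.684, -0.103], TCP at [0.221, 0.504, 0.206] pointing down, gripper open.
Joint ranges: [-3.1, 3.1], [-0.76, 2.03], [0.27, 2.55], [-1.08, 4.22], [0.17, 2.65], [-2.57, 2.57]. Speed limits (rad/s): [2.79, 2.79, 3.14, 3.14, 3.14, 3.14].

## Interface

Orientations are given as [roll, pitch, yaw] about the fixed x, y, z axes, in that order (R = Rz(yaw) Ry(pitch) Rx(roll)).
In Python, from bench import robot gives the robot as it stands.
- The arm moves only by the shell command python3 -m handwheel 'ROWS' [OPENING]. ROWS is JSON, a list of rows, each an object with "delta_pos": the shift along the tool's x, y, z in mm, a list of three; "yaw": the turn about the tool's y in rad. A call has 1 to 12 rows; each row is the pose to reach, as a shift and turn from the pose commanded when the call began, along the tool's axes at that moment; what a row does not reach only later rows make up. A row lasts 1/10 s, in which the tool goes at most 50 mm and 8.59 degrees, less where a joint would pass 70% of its speed; a pose out of reach is approached as far as the arm can. A call with a gripper value outside its range is refused whole. OPENING is the closure in counts, from 0 (fully open) to 255 (shut), set as the call begins (- or left out, the last holds). The fingers move at their own pace and stop on an object; the grip force is fixed at half the most. Time passes only in rows, so rows that repeat a pose let the fingers close. It gives the time, the measured TCP pose, the force and the opening at its end, in the units of the state.
- robot.get_obs(): the state, without advancing time (a new reading comes with each control period).
- robot.snapshot(name): name is "side" or "top"; returns a dict with "image" (400x640x3 uint8, red, green, blue), "fx", "fy", "cx", "cy" (pixels), "rvec" (rotation vector, rad) and "tvec" (3), from world to camera coordinates, as OpenCV has them. Camera axes: x right, y down, z forward; pixel columns grow to the right and rows downward; lengths in m; the calibration is good to about 2 mm. A picture is of the moment at which its call begins. There is no depth.
- robot.close_job(): hands the job in, once; it reports no verdict.
The state is a dict: "time": time; "joint_positions": joint angles; "qvel": joint speeds; "joint_torque": joint torques, N m; "tool_pos": TCP position; "ee_rot": TCP orientation; "wrist_force": force on the tool from outside, world axes, zero at the start; "wrist_torque": the same for the moment, N m; "width": finger opening in m.
Only numpy, scipy, OpenCV 4.12 (cv2) and the standard library are available. Lean on these libraries where they do the work, as an engineer would, in place of code of your own. Each camera call takes 0.05 s, during which the arm holds its last target.

## Task

Make the glassblower's bench ready for the next piece: take the cap off the cooling-air nozzle and park it rim down, flat in the little steel dish, and only then open the air valve half way (lever at 45 degrees to the pipe). Also hang every flat template and paddle that lies on the bench by its eye on the sloping rack, one to a peg and all the way down against the board. Leave the nut, the matchbox and the tweezers where they lie.

Things in the scene. Friction and masses are not known exactly. Their poses are not given: they have to be found in the camera images.
- template_slim: a flat plywood vase template 134 mm long, 8 mm thick, 70 g: two flaring parts (up to 54 mm wide) joined by a notched waist 32 mm wide, its edges straight and parallel for 32 mm, to be gripped across. Origin: middle of the waist, on the underside; x towards the eye, z up. Both faces alike, either may be out. 20 mm eye centred 49 mm along +x; other end 68 mm along -x. May be absent (None).
- template_slim_eye (a point): centre of that template's eye, at mid thickness
- template_squat: a flat plywood vase template 120 mm long, 8 mm thick, 70 g: two broad parts (up to 62 mm wide) joined by a notched waist 36 mm wide, its edges straight and parallel for 32 mm, to be gripped across. Origin: middle of the waist, on the underside; x towards the eye, z up. Both faces alike, either may be out. 20 mm eye centred 45 mm along +x; other end 58 mm along -x. May be absent (None).
- template_squat_eye (a point): centre of that template's eye, at mid thickness
- template_bell: a flat plywood vase template 128 mm long, 8 mm thick, 60 g: a narrow upper part (up to 46 mm wide) and a lower part flaring to 62 mm, joined by a notched waist 28 mm wide, its edges straight and parallel for 32 mm, to be gripped across. Origin: middle of the waist, on the underside; x towards the eye, z up. Both faces alike, either may be out. 20 mm eye centred 47 mm along +x; other end 64 mm along -x. May be absent (None).
- template_bell_eye (a point): centre of that template's eye, at mid thickness
- paddle_long: a flat wooden paddle 135 mm long, 10 mm thick, 80 g: blade 58 mm wide, handle 26 mm wide (parallel from x = -20 to 26 mm), rounded 38 mm head with an eye. Origin: middle of the gripping part of the handle, on the underside; x towards the eye, z up. Both faces alike, either may be out. 20 mm eye centred 46 mm along +x; other end 72 mm along -x. May be absent (None).
- paddle_long_eye (a point): centre of that paddle's eye, at mid thickness
- paddle_broad: a flat wooden paddle 119 mm long, 10 mm thick, 80 g: rounded blade 66 mm wide, handle 30 mm wide (parallel from x = -18 to 24 mm), rounded 40 mm head with an eye. Origin: middle of the gripping part of the handle, on the underside; x towards the eye, z up. Both faces alike, either may be out. 20 mm eye centred 44 mm along +x; other end 58 mm along -x. May be absent (None).
- paddle_broad_eye (a point): centre of that paddle's eye, at mid thickness
- rack: fixed rack: a wooden board 430 mm wide (y), 195 mm up its slope, leaning back 45 degrees. Origin: on the bench below its front edge, mid width; x level towards the high back, z up. Its face rises along (0.707, 0, 0.707) and looks along (-0.707, 0, 0.707) of this frame. Five plain dowel pegs, 8 mm thick, round tipped, stand 40 mm out, square to the face, 86 mm apart.
- peg1 (a point): foot of the leftmost peg (+y end of the row): on the peg's axis, in the face of the board, 145 mm up the slope from the front edge
- peg2 (a point): foot of the second peg, likewise
- peg3 (a point): foot of the third peg, likewise
- peg4 (a point): foot of the fourth peg, likewise
- peg5 (a point): foot of the rightmost peg, likewise
- air_stand: the fixed cooling-air stand: a grey base plate 270 x 80 x 8 mm with a level 25 mm pipe 58 mm above the bench along its x axis, a brass ball valve in the middle and an upright brass nozzle 100 mm from the middle along -x. Origin: on the bench under the valve's stem, z up.
- valve (a joint): opening of the ball valve, rad: 0 shut (lever along the stand's +y, square to the pipe), 1.571 fully open (lever over the pipe, along -x to the nozzle), growing anticlockwise from above; 0.785 is half open. The lever stays where it is left and takes 0.25 N m. Its black sleeve is 16 mm wide, 12 mm high, 33 to 95 mm from the stem, its middle 92 mm above the bench; nothing close below it.
- nozzle (a point): centre of the nozzle's mouth, 95 mm above the bench; the nozzle is 38 mm across there
- cap: the nozzle's turned aluminium cap, 90 g: a cup 50 mm across and 24 mm high, open below, 20 mm deep and 44 mm wide inside, with a knob 20 mm across and 24 mm high on top (48 mm in all). Origin: centre of the rim (open side); z points from the rim to the knob. At the start it sits rim down over the nozzle, its rim 20 mm below the mouth.
- dish: a fixed round steel parts dish, 72 mm across and 10 mm high, its flat floor 3 mm above the bench and 62 mm across. Origin: on the bench under its centre.
- nut: a big rusty hexagon nut, 48 mm across flats, 24 mm high, lying on the bench; origin centre of its underside
- matchbox: a plain matchbox 36 x 53 x 15 mm lying on the bench; origin centre of its underside
- tweezers: large steel tweezers 160 mm long, 12 mm high, lying on the bench; origin at the middle of their underside
Mind the look-alikes: they are no part of the job. Leave any blue or green look-alike of the template_bell alone.

How it is judged:
On the way, in this order (a step that is already met when the one before it is completed fails the run):
1. the cap lies rim down in the dish (horizontal distance between cap and dish below 0.009 m and z of cap in the frame of dish below 0.007 m and angle between cap's own z axis and vertical below 0.12 rad), for 0.2 s.
2. the air valve is half open (value of joint valve between 0.665 and 0.905 rad), for 0.2 s.
At the end, for the whole second after the job is handed in: Every template and paddle present hangs at rest on a peg, its eye's centre within 13 mm of the peg's foot, one to a peg (eyes more than 40 mm apart); the cap lies at rest rim down in the dish, within 9 mm of its centre, flat within 0.12 rad; the valve stands at 0.785 rad give or take 0.12 (all of step 1 and all of step 2 and linear speed of each of cap, template_slim, template_squat, template_bell, paddle_long, paddle_broad below 0.02 m/s and (distance between template_slim_eye and peg1 below 0.013 m or distance between template_slim_eye and peg2 below 0.013 m or distance between template_slim_eye and peg3 below 0.013 m or distance between template_slim_eye and peg4 below 0.013 m or distance between template_slim_eye and peg5 below 0.013 m) and (distance between template_squat_eye and peg1 below 0.013 m or distance between template_squat_eye and peg2 below 0.013 m or distance between template_squat_eye and peg3 below 0.013 m or distance between template_squat_eye and peg4 below 0.013 m or distance between template_squat_eye and peg5 below 0.013 m) and (distance between template_bell_eye and peg1 below 0.013 m or distance between template_bell_eye and peg2 below 0.013 m or distance between template_bell_eye and peg3 below 0.013 m or distance between template_bell_eye and peg4 below 0.013 m or distance between template_bell_eye and peg5 below 0.013 m) and (distance between paddle_long_eye and peg1 below 0.013 m or distance between paddle_long_eye and peg2 below 0.013 m or distance between paddle_long_eye and peg3 below 0.013 m or distance between paddle_long_eye and peg4 below 0.013 m or distance between paddle_long_eye and peg5 below 0.013 m) and (distance between paddle_broad_eye and peg1 below 0.013 m or distance between paddle_broad_eye and peg2 below 0.013 m or distance between paddle_broad_eye and peg3 below 0.013 m or distance between paddle_broad_eye and peg4 below 0.013 m or distance between paddle_broad_eye and peg5 below 0.013 m) and distance between template_slim_eye and template_squat_eye above 0.04 m and distance between each of template_slim_eye, template_squat_eye and template_bell_eye above 0.04 m and distance between each of template_slim_eye, template_squat_eye, template_bell_eye and paddle_long_eye above 0.04 m and distance between each of template_slim_eye, template_squat_eye, template_bell_eye, paddle_long_eye and paddle_broad_eye above 0.04 m); the robot touches nothing.
It fails at once if the air is opened while the cap is still on the nozzle (value of joint valve above 0.3 rad and distance between cap and nozzle below 0.03 m).
It fails at once if the nut disturbed (moved more than 30 mm) (distance of nut from where it was at the start of the episode above 0.03 m).
It fails at once if the matchbox disturbed (moved more than 30 mm) (distance of matchbox from where it was at the start of the episode above 0.03 m).
It fails at once if the tweezers disturbed (moved more than 30 mm) (distance of tweezers from where it was at the start of the episode above 0.03 m).
Of template_slim, template_squat, template_bell, paddle_long, paddle_broad only 3 to 5 are there at a start; the rules pass over those that are not, and their reading is None.
At some moment in a run one of template_slim, template_squat, template_bell, paddle_long, paddle_broad may be knocked a few centimetres aside while the robot is not near it.
It also fails if it takes over 210 s, if anything falls off the work surface, if the arm or the gripper's body presses on something with over 40 N, if the wrist force passes 120 N, or if a joint passes its speed limit or range.

## Working session

There is one attempt and no reset: what is moved stays moved. The work goes in short steps, Python scripts to look and compute and a shell command to move; the robot and the scene stay as the last step left them, time stands still between calls to the robot, and variables do not carry over. Pictures are saved under pics/ and viewed, and the job is handed in when it is done.

```bash
ls; mkdir -p pics; cat > h.py <<'E'
import numpy as np, cv2
from bench import robot
def snap(n,f):
    s=robot.snapshot(n); cv2.imwrite('pics/'+f,s['image'][:,:,::-1]); 
    np.savez('pics/'+f+'.npz',**s); return s
def load(f): 
    d=np.load('pics/'+f+'.npz'); return {k:d[k] for k in d}
def K(s): return np.array([[s['fx'],0,s['cx']],[0,s['fy'],s['cy']],[0,0,1]],float)
def proj(s,P): return cv2.projectPoints(np.array(P,float).reshape(-1,1,3),s['rvec'],s['tvec'],K(s),None)[0].reshape(-1,2)
def ray(s,u,v):
    R=cv2.Rodrigues(s['rvec'])[0]; c=-R.T@np.array(s['tvec']).ravel()
    d=R.T@np.array([(u-float(s['cx']))/float(s['fx']),(v-float(s['cy']))/float(s['fy']),1]); return c,d
def onz(s,u,v,z):
    c,d=ray(s,u,v); return c+d*(z-c[2])/d[2]
E
python3 - <<'E'
from h import *
o=robot.get_obs(); print(o)
for n in('top','side'):
    s=snap(n,n+'0.png'); R=cv2.Rodrigues(s['rvec'])[0]; print(n,s['fx'],s['cx'],s['cy'],-R.T@s['tvec'].ravel(),R[2])
E
```

```text
pics
{'time': 0.0, 'joint_positions': array([ 1.05490104e+00,  8.79425621e-02,  1.37222729e+00,  2.42251311e-05,
        1.68357388e+00, -1.03103177e-01]), 'qvel': array([-5.56112643e-04,  6.68339180e-04, -2.42372433e-04, -6.75139036e-05,
        1.88432274e-04, -1.03696660e-03]), 'joint_torque': array([ 7.98518213e-04, -3.40178132e+01, -3.02431798e+01,  7.19336816e-02,
        3.29014950e-02, -1.55703688e-04]), 'tool_pos': array([0.22037641, 0.50333715, 0.20432464]), 'ee_rot': array([-1.57055099,  0.00213718,  1.15800718]), 'wrist_force': array([ 0.28477672,  0.46895881, -0.445499  ]), 'wrist_torque': array([0.01938539, 0.04151038, 0.07820054]), 'width': 0.09408303025107148}
top 468.99652143756856 322.98076995535524 200.55667523162725 [ 0.24105932 -0.05481023  1.36476584] [ 0.17595141 -0.00502983 -0.984386  ]
side 436.009859383756 309.25180182709516 200.99945717343732 [0.08764805 1.06399962 0.98342223] [ 0.25882469 -0.76814719 -0.58562759]
```

View pics/top0.png

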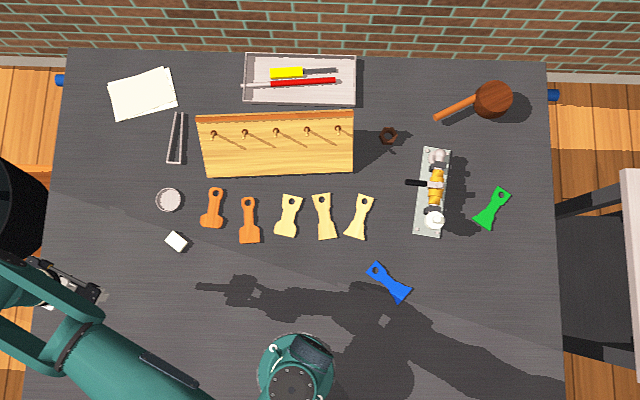

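View pics/side0.png

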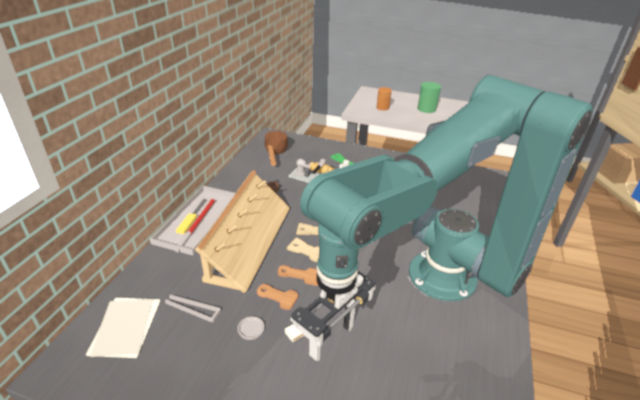

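The pictures show all five pieces present: two orange paddles at (212,208) and (249,220), and three cream templates at (288,216), (325,216) and (359,217). The blue and green look-alikes are at (389,282) and (492,208). The dish is at (168,199), the stand near (433,190), and the capped nozzle at (433,220).

```bash
python3 - <<'E'
from h import *
s=load('top0.png'); im=s['image'][:,:,::-1]
cv2.imwrite('pics/c1.png',cv2.resize(im[175:255,150:382],None,fx=3.4,fy=3.4,interpolation=cv2.INTER_CUBIC))
cv2.imwrite('pics/c2.png',cv2.resize(im[100:250,180:470],None,fx=2.7,fy=2.7,interpolation=cv2.INTER_CUBIC))
cv2.imwrite('pics/c3.png',cv2.resize(im[140:245,390:460],None,fx=5.5,fy=5.5,interpolation=cv2.INTER_CUBIC))
E
```

```text
(no output)
```

View pics/c1.png

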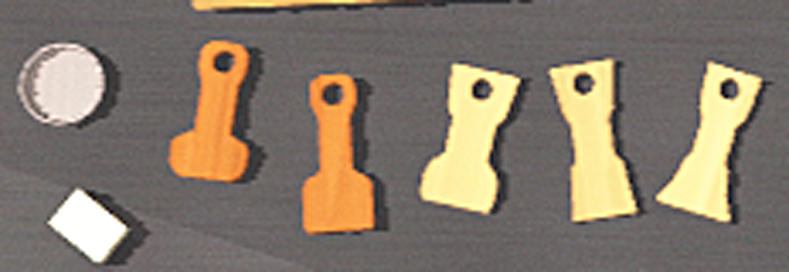

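View pics/c2.png

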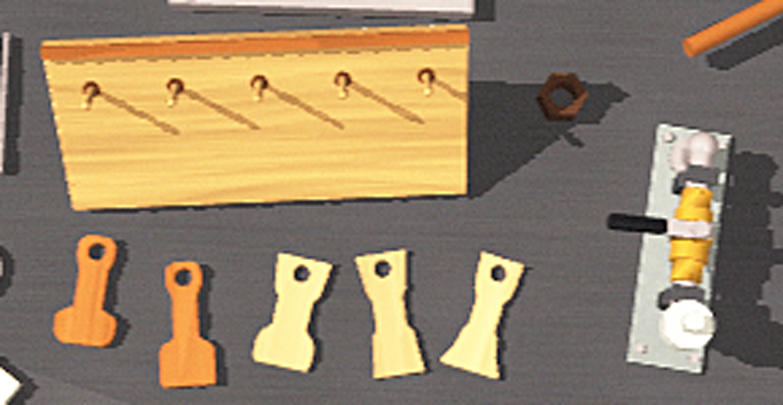

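View pics/c3.png

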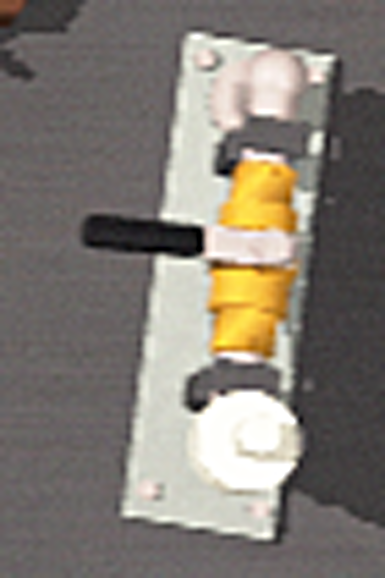

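```bash
cat >> h.py <<'E'
SP={'slim':(.049,.117,.008),'squat':(.045,.103,.008),'bell':(.047,.111,.008),'plong':(.046,.118,.010),'pbroad':(.044,.102,.010)}
def items(s,n=6):
    im=s['image']; hsv=cv2.cvtColor(im,cv2.COLOR_RGB2HSV)
    out=[]
    for col,lo,hi,t in(('orange',(5,150,120),(18,255,255),.010),('cream',(18,50,150),(32,200,255),.008)):
        m=cv2.inRange(hsv,lo,hi); m[:180 if True else 0]=0
        cs,h=cv2.findContours(m,cv2.RETR_CCOMP,cv2.CHAIN_APPROX_NONE)
        for i,c in enumerate(cs):
            if h[0][i][3]>=0: continue
            a=cv2.contourArea(c)
            if a<250 or a>900: continue
            f=np.zeros(m.shape,np.uint8); cv2.drawContours(f,cs,i,255,-1)
            v,u=np.nonzero(f)
            P=np.array([onz(s,x,y,t*.8)[:2] for x,y in zip(u,v)])
            cen=P.mean(0); w,V=np.linalg.eigh(np.cov(P.T)); ax=V[:,1]
            # eye: darkness-weighted centroid within the filled, eroded mask
            e=cv2.erode(f,np.ones((3,3),np.uint8))
            g=im[:,:,0].astype(float); med=np.median(g[f>0]); d=np.clip(med-20-g,0,None)*(e>0)
            vv,uu=np.nonzero(d>0); ww=d[vv,uu]
            eye=onz(s,(uu*ww).sum()/ww.sum(),(vv*ww).sum()/ww.sum(),t*.5)[:2]
            if ax@(eye-cen)<0: ax=-ax
            pr=(P-eye)@ax; pe=(P-eye)@np.array([-ax[1],ax[0]])
            out.append(dict(col=col,eye=eye,ax=ax,cen=cen,head=pr.max(),tail=-pr.min(),perp=(cen-eye)@np.array([-ax[1],ax[0]]),yaw=np.arctan2(ax[1],ax[0]),px=(u.mean(),v.mean()),w=pe.max()-pe.min()))
    return sorted(out,key=lambda o:o['px'][0])
E
python3 - <<'E'
from h import *
s=load('top0.png')
for o in items(s): print(o['col'],np.round(o['px']),'eye',o['eye'].round(4),'yaw',round(o['yaw'],3),'head',round(o['head'],3),'tail',round(o['tail'],3),'perp',round(o['perp'],4),'w',round(o['w'],3))
for nm,u,v,z in [('cap knob',390+262/5.5,140+435/5.5,.123),('cap cup',390+245/5.5,140+443/5.5,.099),('dish',150+63/3.4,175+84/3.4,.010),('lever tip',390+85/5.5,140+230/5.5,.098),('lever root',390+203/5.5,140+240/5.5,.098),('base TL',390+187/5.5,140+33/5.5,.008),('base TR',390+340/5.5,140+58/5.5,.008),('base BL',390+122/5.5,140+517/5.5,.008),('base BR',390+278/5.5,140+542/5.5,.008)]:
    print(nm,onz(s,u,v,z).round(4))
for u,v in [(92,90),(175,87),(260,82),(342,77),(427,73)]: print('pegtip',onz(s,180+u/2.7,100+v/2.7,.14).round(4))
for n,u,v,z in [('rackFL',77,210,0.01),('rackFR',468,194,0.01),('rackBL',42,45,.14),('rackBR',468,28,.14)]: print(n,onz(s,180+u/2.7,100+v/2.7,z).round(4))
im=s['image'][:,:,::-1]
cv2.imwrite('pics/c4.png',cv2.resize(im[105:185,190:360],None,fx=4.7,fy=4.7,interpolation=cv2.INTER_CUBIC))
im=load('side0.png')['image'][:,:,::-1]
cv2.imwrite('pics/c5.png',cv2.resize(im[160:350,180:320],None,fx=3.1,fy=3.1,interpolation=cv2.INTER_CUBIC))
E
```

```text
orange [ 11. 377.] eye [-0.028   0.7794] yaw 0.268 head 0.072 tail 0.066 perp 0.0011 w 0.075
orange [ 19. 316.] eye [0.1363 0.7921] yaw 1.233 head 0.041 tail 0.057 perp 0.0002 w 0.062
orange [213. 210.] eye [0.4983 0.256 ] yaw -0.086 head 0.017 tail 0.103 perp -0.001 w 0.066
orange [249. 223.] eye [0.4726 0.1604] yaw 0.099 head 0.016 tail 0.119 perp -0.0013 w 0.059
cream [288. 216.] eye [0.4806 0.0322] yaw -0.189 head 0.017 tail 0.103 perp -0.0007 w 0.062
cream [324. 216.] eye [ 0.4884 -0.056 ] yaw 0.191 head 0.016 tail 0.117 perp -0.0002 w 0.051
cream [359. 217.] eye [ 0.4871 -0.1824] yaw -0.275 head 0.017 tail 0.111 perp -0.0004 w 0.062
orange [568. 376.] eye [nan nan] yaw -3.14 head nan tail nan perp nan w nan
orange [577. 187.] eye [ 0.5552 -0.8701] yaw -1.362 head 0.006 tail 0.107 perp 0.0015 w 0.056
orange [626. 384.] eye [nan nan] yaw -2.883 head nan tail nan perp nan w nan
cap knob [ 0.4214 -0.3694  0.123 ]
cap cup [ 0.4206 -0.3669  0.099 ]
dish [0.4729 0.3901 0.01  ]
lever tip [ 0.5267 -0.2881  0.098 ]
lever root [ 0.5232 -0.3476  0.098 ]
base TL [ 0.6588 -0.361   0.008 ]
base TR [ 0.6471 -0.4446  0.008 ]
base BL [ 0.3922 -0.3236  0.008 ]
base BR [ 0.3812 -0.406   0.008 ]
pegtip [0.637  0.2396 0.14  ]
pegtip [0.6426 0.1564 0.14  ]
pegtip [0.6504 0.0712 0.14  ]
pegtip [ 0.6582 -0.0113  0.14  ]
pegtip [ 0.665 -0.097  0.14 ]
rackFL [0.5419 0.278  0.01  ]
rackFR [ 0.5723 -0.1495  0.01  ]
rackBL [0.6829 0.2932 0.14  ]
rackBR [ 0.7141 -0.1378  0.14  ]h.py:34: RuntimeWarning: invalid value encountered in scalar divide
  eye=onz(s,(uu*ww).sum()/ww.sum(),(vv*ww).sum()/ww.sum(),t*.5)[:2]
```

View pics/c4.png

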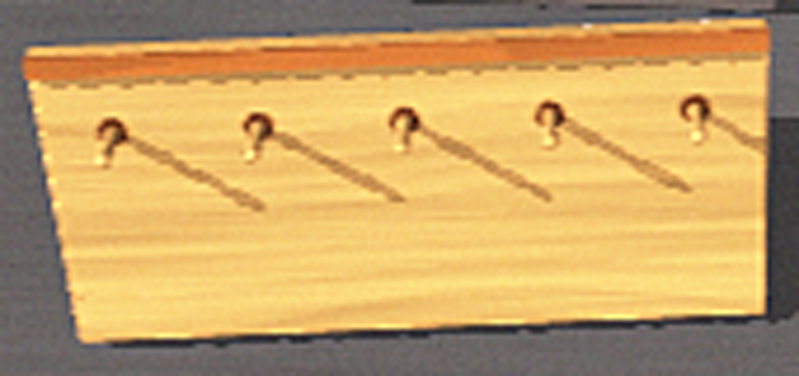

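View pics/c5.png

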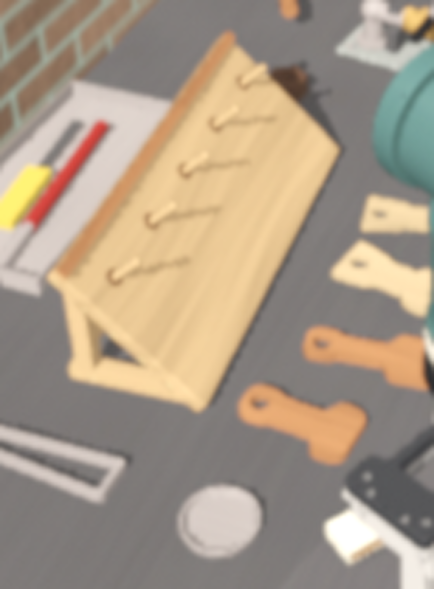

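```bash
python3 - <<'E'
from h import *
t=load('top0.png'); s=load('side0.png')
def tri(a,b):
    c1,d1=ray(t,*a); c2,d2=ray(s,*b); d1/=np.linalg.norm(d1); d2/=np.linalg.norm(d2)
    x=np.linalg.lstsq(np.c_[d1,-d2],c2-c1,rcond=None)[0]; p=c1+x[0]*d1; q=c2+x[1]*d2
    return (p+q)/2,np.linalg.norm(p-q)
T=lambda u,v:(190+u/4.7,105+v/4.7)
S=lambda u,v:(180+u/3.1,160+v/3.1)
ft=[(113,135),(259,128),(405,121),(549,116),(695,108)]; fs=[(113,277),(149,222),(185,170),(215,125),(243,83)]
tt=[(103,156),(250,153),(401,145),(549,137),(697,131)]; ts=[(138,264),(172,212),(204,160),(238,113),(267,71)]
F=[];TT=[]
for i in range(5):
    f,e=tri(T(*ft[i]),S(*fs[i])); g,e2=tri(T(*tt[i]),S(*ts[i])); F.append(f);TT.append(g)
    print(i+1,f.round(4),round(e,4),g.round(4),round(e2,4),np.linalg.norm(g-f).round(4))
F=np.array(F);TT=np.array(TT)
print(np.diff(F,axis=0).round(4), np.linalg.norm(F[4]-F[0]),np.linalg.norm(TT[4]-TT[0]))
# cap from side? dish side
print('dish',onz(s,*S(221,521),.010), onz(s,*S(341,150),.01),onz(s,*S(203,408),.01))
E
```

```text
1 [0.6464 0.2468 0.1118] 0.0028 [0.6222 0.2448 0.1356] 0.0044 0.034
2 [0.6537 0.1611 0.1105] 0.0028 [0.6289 0.1611 0.1316] 0.0022 0.0326
3 [0.6587 0.0743 0.1125] 0.0003 [0.6366 0.0738 0.1317] 0.0018 0.0292
4 [ 0.6648 -0.0107  0.1118] 0.0007 [ 0.6406 -0.0128  0.1341] 0.0068 0.0329
5 [ 0.6717 -0.0974  0.1114] 0.0007 [ 0.6456 -0.0989  0.1347] 0.0089 0.0351
[[ 0.0074 -0.0857 -0.0013]
 [ 0.0049 -0.0868  0.0021]
 [ 0.0061 -0.085  -0.0008]
 [ 0.007  -0.0867 -0.0004]] 0.3451329657035366 0.3445400527508836
dish [0.47011687 0.39731467 0.01      ] [ 0.56933399 -0.14317134  0.01      ] [0.54271631 0.28455497 0.01      ]
```

The measurements check out:
- **Pieces:** head and tail lengths match the pieces listed in the task.
- **Pegs:** spacing comes out at 86 mm, and the feet are at z of about 0.1115.
- **Nozzle:** the cap position agrees with the one worked out from the stand.

Next is the cap.

```bash
cat >> h.py <<'E'
def go(p,yaw=None):
    "print delta (tool axes, mm) and turn from the measured pose to TCP p / jaw heading yaw"
    from scipy.spatial.transform import Rotation as Ro
    o=robot.get_obs(); R=Ro.from_euler('xyz',o['ee_rot']).as_matrix()
    d=R.T@(np.array(p)-o['tool_pos'])*1000
    h=np.arctan2(R[1,0],R[0,0]); w=None
    if yaw is not None: 
        w=-((yaw-h+np.pi/2)%np.pi-np.pi/2)
    print('t',round(o['time'],2),'pos',o['tool_pos'].round(4),'head',round(h,4),'q6',round(o['joint_positions'][5],2),'delta',d.round(1),'turn',None if w is None else round(w,3),'F',o['wrist_force'].round(1),'w',round(o['width'],4))
E
python3 -c "
from h import *
go((.421,-.3693,.18))"
```

```text
t 0.1 pos [0.2204 0.5034 0.2044] head 1.158 q6 -0.1 delta [-718.9   25.7 -533.8] turn None F [ 0.1  0.1 -1. ] w 0.0941
```

```bash
python3 -m handwheel '[{"delta_pos":[-360,10,-267],"yaw":0},{"delta_pos":[-360,10,-267],"yaw":0},{"delta_pos":[-360,10,-267],"yaw":0},{"delta_pos":[-360,10,-267],"yaw":0},{"delta_pos":[-360,10,-267],"yaw":0},{"delta_pos":[-360,10,-267],"yaw":0},{"delta_pos":[-360,10,-267],"yaw":0},{"delta_pos":[-360,10,-267],"yaw":0},{"delta_pos":[-360,10,-267],"yaw":0},{"delta_pos":[-360,10,-267],"yaw":0},{"delta_pos":[-360,10,-267],"yaw":0}]' 0; python3 -c "
from h import *
go((.421,-.3693,.18))"
```

```text
time: 1.2
tool_pos: [0.3207, 0.0659, 0.1951]
ee_rot: [-1.57, -0.0, 1.153]
wrist_force: [-0.1, -0.9, -0.1]
width: 0.094
t 1.2 pos [0.3207 0.0659 0.1951] head 1.1532 q6 -1.12 delta [-357.1   14.7 -268.2] turn None F [-0.1 -0.9 -0.1] w 0.094
```

```bash
python3 -m handwheel '[{"delta_pos":[-357,15,-268],"yaw":0},{"delta_pos":[-357,15,-268],"yaw":0},{"delta_pos":[-357,15,-268],"yaw":0},{"delta_pos":[-357,15,-268],"yaw":0},{"delta_pos":[-357,15,-268],"yaw":0},{"delta_pos":[-357,15,-268],"yaw":0},{"delta_pos":[-357,15,-268],"yaw":0},{"delta_pos":[-357,15,-268],"yaw":0},{"delta_pos":[-357,15,-268],"yaw":0},{"delta_pos":[-357,15,-268],"yaw":0},{"delta_pos":[-357,15,-268],"yaw":0},{"delta_pos":[-357,15,-268],"yaw":0}]' 0; python3 -c "
from h import *
go((.421,-.3693,.103))
s=snap('top','t1.png'); im=s['image'][:,:,::-1]; cv2.imwrite('pics/t1c.png',cv2.resize(im[130:270,380:500],None,fx=4,fy=4))
s=snap('side','s1.png'); im=s['image'][:,:,::-1]; cv2.imwrite('pics/s1c.png',cv2.resize(im[100:250,250:450],None,fx=3.5,fy=3.5))"
```

```text
time: 2.4
tool_pos: [0.4242, -0.3651, 0.1805]
ee_rot: [-1.57, -0.001, 1.162]
wrist_force: [0.5, 0.1, 0.3]
width: 0.0938
t 2.4 pos [ 0.4242 -0.3651  0.1805] head 1.1616 q6 -1.97 delta [-5.2 77.5  1.3] turn None F [0.5 0.1 0.3] w 0.0938
```

View pics/t1c.png

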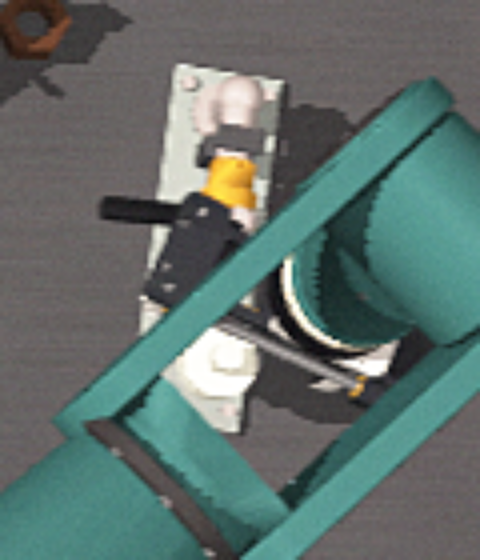

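View pics/s1c.png

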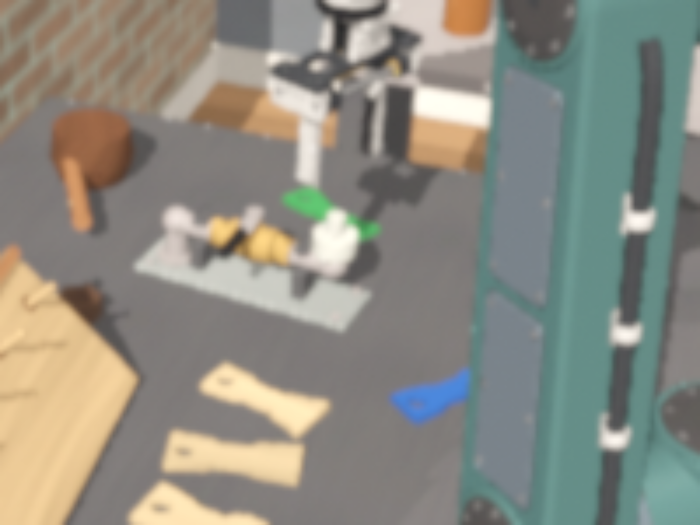

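The side view shows the capped nozzle clear at about (347,161) full-frame, with the fingers still above it. I'll check the knob by triangulating it across both views.

```bash
cat >> h.py <<'E'
def tri(t,a,s,b):
    c1,d1=ray(t,*a); c2,d2=ray(s,*b); d1/=np.linalg.norm(d1); d2/=np.linalg.norm(d2)
    x=np.linalg.lstsq(np.c_[d1,-d2],c2-c1,rcond=None)[0]; p=c1+x[0]*d1; q=c2+x[1]*d2
    return (p+q)/2,np.linalg.norm(p-q)
E
python3 -c "
from h import *
t=load('top0.png');s=load('s1.png')
print(tri(t,(437.6,219.1),s,(347,161.5)))
print(onz(s,250+310/3.5,100+183/3.5,.1805))
print(proj(s,[.421,-.3693,.123]))
go((.421,-.3693,.103))"
```

```text
(array([ 0.42093235, -0.37075261,  0.11778561]), np.float64(0.0023082839243449608))
[ 0.44293682 -0.32046036  0.1805    ]
[[346.68267082 160.45944776]]
t 2.5 pos [ 0.4239 -0.3655  0.1813] head 1.161 q6 -1.97 delta [-4.6 78.3  1.2] turn None F [ 0.  -0.9  0.5] w 0.094
```

```bash
python3 -m handwheel '[{"delta_pos":[-5,30,1],"yaw":0},{"delta_pos":[-5,55,1],"yaw":0},{"delta_pos":[-5,70,1],"yaw":0},{"delta_pos":[-5,77,1],"yaw":0},{"delta_pos":[-5,77,1],"yaw":0},{"delta_pos":[-5,77,1],"yaw":0}]' 0; python3 -m handwheel '[{"delta_pos":[0,0,0],"yaw":0},{"delta_pos":[0,0,0],"yaw":0},{"delta_pos":[0,0,0],"yaw":0},{"delta_pos":[0,0,0],"yaw":0},{"delta_pos":[0,0,0],"yaw":0},{"delta_pos":[0,0,0],"yaw":0},{"delta_pos":[0,0,0],"yaw":0},{"delta_pos":[0,0,0],"yaw":0},{"delta_pos":[0,0,0],"yaw":0},{"delta_pos":[0,0,0],"yaw":0}]' 255; python3 -m handwheel '[{"delta_pos":[0,-15,0],"yaw":0},{"delta_pos":[0,-35,0],"yaw":0},{"delta_pos":[0,-60,0],"yaw":0},{"delta_pos":[0,-90,0],"yaw":0},{"delta_pos":[0,-90,0],"yaw":0}]'; python3 -c "
from h import *
go((.472,.392,.19))
s=snap('side','s2.png'); im=s['image'][:,:,::-1]; cv2.imwrite('pics/s2c.png',cv2.resize(im[100:250,250:450],None,fx=3.5,fy=3.5))"
```

```text
time: 3.1
tool_pos: [0.4208, -0.3721, 0.1048]
ee_rot: [-1.573, 0.001, 1.158]
wrist_force: [0.9, -1.2, -0.2]
width: 0.094
time: 4.1
tool_pos: [0.4208, -0.3703, 0.1035]
ee_rot: [-1.571, -0.004, 1.158]
wrist_force: [0.5, 2.9, 0.6]
width: 0.0193
time: 4.6
tool_pos: [0.4217, -0.3743, 0.1999]
ee_rot: [-1.581, 0.006, 1.158]
wrist_force: [-0.1, 0.7, -0.5]
width: 0.0193
t 4.6 pos [ 0.4217 -0.3743  0.1999] head 1.1576 q6 -1.98 delta [722.    3.3 261.6] turn None F [-0.1  0.7 -0.5] w 0.0193
```

View pics/s2c.png

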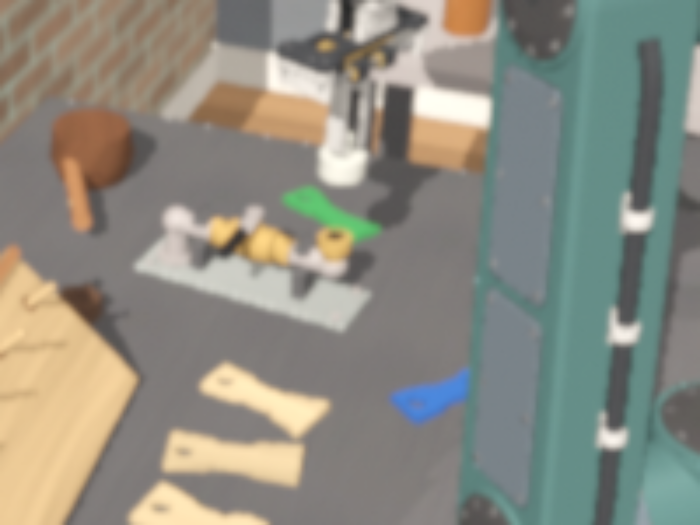

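The cap is off and held, and the bare brass nozzle shows at (335,238) in the crop. Next I'll carry it to the dish.

```bash
python3 -m handwheel '[{"delta_pos":[25,0,10],"yaw":0},{"delta_pos":[60,0,22],"yaw":0},{"delta_pos":[400,3,145],"yaw":0},{"delta_pos":[400,3,145],"yaw":0},{"delta_pos":[400,3,145],"yaw":0},{"delta_pos":[400,3,145],"yaw":0},{"delta_pos":[400,3,145],"yaw":0},{"delta_pos":[400,3,145],"yaw":0},{"delta_pos":[400,3,145],"yaw":0},{"delta_pos":[400,3,145],"yaw":0},{"delta_pos":[400,3,145],"yaw":0}]';  python3 -m handwheel '[{"delta_pos":[300,0,110],"yaw":0},{"delta_pos":[300,0,110],"yaw":0},{"delta_pos":[300,0,110],"yaw":0},{"delta_pos":[300,0,110],"yaw":0},{"delta_pos":[300,0,110],"yaw":0},{"delta_pos":[300,0,110],"yaw":0},{"delta_pos":[300,0,110],"yaw":0},{"delta_pos":[312,0,113],"yaw":0},{"delta_pos":[318,0,114],"yaw":0},{"delta_pos":[320,0,115],"yaw":0}]'; python3 -c "
from h import *
go((.472,.392,.09))"
```

```text
time: 5.75
tool_pos: [0.447, 0.054, 0.1891]
ee_rot: [-1.569, 0.002, 1.162]
wrist_force: [0.3, -0.3, -1.1]
width: 0.0192
time: 6.75
tool_pos: [0.4718, 0.3907, 0.19]
ee_rot: [-1.571, 0.001, 1.156]
wrist_force: [-0.0, 0.7, -0.2]
width: 0.0194
t 6.75 pos [0.4718 0.3907 0.19  ] head 1.156 q6 -0.56 delta [  1.4 100.    0.4] turn None F [-0.   0.7 -0.2] w 0.0194
```

```bash
python3 -m handwheel '[{"delta_pos":[1,40,0],"yaw":0},{"delta_pos":[1,80,0],"yaw":0},{"delta_pos":[1,110,0],"yaw":0},{"delta_pos":[1,125,0],"yaw":0},{"delta_pos":[1,125,0],"yaw":0},{"delta_pos":[1,125,0],"yaw":0}]'; python3 -c "
from h import *
go((.472,.392,.0315))
s=snap('side','s3.png'); im=s['image'][:,:,::-1]; cv2.imwrite('pics/s3c.png',cv2.resize(im[230:370,180:330],None,fx=4,fy=4,interpolation=2))
s=snap('top','t3.png'); im=s['image'][:,:,::-1]; cv2.imwrite('pics/t3c.png',cv2.resize(im[150:270,120:260],None,fx=4,fy=4,interpolation=2))"
```

```text
time: 7.35
tool_pos: [0.4723, 0.3928, 0.0672]
ee_rot: [-1.572, -0.002, 1.157]
wrist_force: [-0.2, 0.1, -0.3]
width: 0.0193
t 7.35 pos [0.4723 0.3928 0.0672] head 1.1571 q6 -0.56 delta [-1.  35.7  0. ] turn None F [-0.2  0.1 -0.3] w 0.0193
```

View pics/s3c.png

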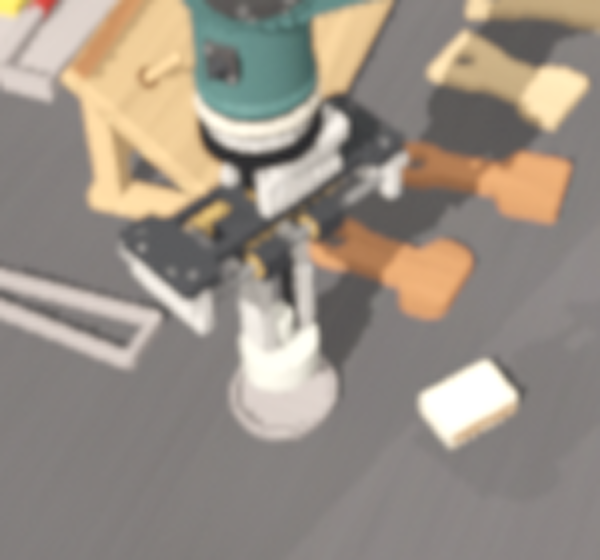

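View pics/t3c.png

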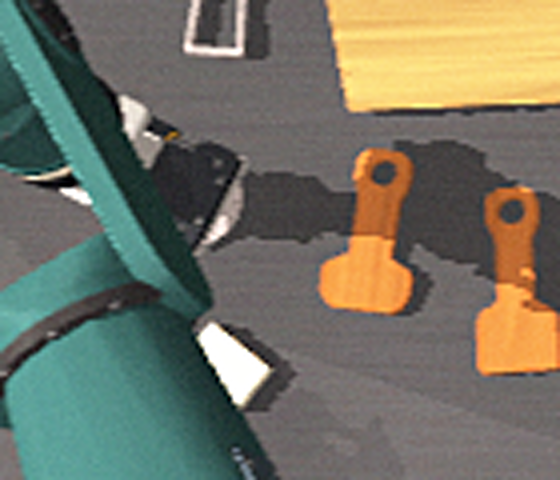

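```bash
python3 -c "
from h import *
s=load('s3.png')
for P in ([.4723,.3928,.0387],[.472,.392,.003],[.472,.392,.010]): print((proj(s,P)[0]-[180,230])*4)
im=s['image'].astype(int);
# dish silhouette at z .01 predicted ring extents
a=np.linspace(0,6.28,60); 
for z in(0,.01):
  q=(proj(s,np.c_[.472+.036*np.cos(a),.392+.036*np.sin(a),0*a+z])-[180,230])*4; print(z,q.min(0),q.max(0))"
```

```text
[282.53194066 358.72944654]
[286.64735708 392.02874465]
[286.0307031  385.44138919]
0 [233.73479055 352.54170101] [339.76271714 439.30037805]
0.01 [232.58968992 343.1663032 ] [339.14481454 429.89184543]
```

Dish and cap agree within about 1.5 mm in the side view, with the dish ellipse spanning columns 228–338 and the cap centred at about 281. Lowering it now.

```bash
python3 -m handwheel '[{"delta_pos":[-1,15,0],"yaw":0},{"delta_pos":[-1,25,0],"yaw":0},{"delta_pos":[-1,31,0],"yaw":0},{"delta_pos":[-1,34,0],"yaw":0},{"delta_pos":[-1,36,0],"yaw":0},{"delta_pos":[-1,36,0],"yaw":0},{"delta_pos":[-1,36,0],"yaw":0}]'; python3 -m handwheel '[{"delta_pos":[0,0,0],"yaw":0},{"delta_pos":[0,0,0],"yaw":0},{"delta_pos":[0,0,0],"yaw":0},{"delta_pos":[0,0,0],"yaw":0},{"delta_pos":[0,0,0],"yaw":0},{"delta_pos":[0,0,0],"yaw":0}]' 130; python3 -m handwheel '[{"delta_pos":[0,-30,0],"yaw":0},{"delta_pos":[0,-70,0],"yaw":0},{"delta_pos":[0,-120,0],"yaw":0},{"delta_pos":[0,-170,0],"yaw":0},{"delta_pos":[0,-170,0],"yaw":0}]'; python3 -c "
from h import *
go((.472,.392,.0315))
s=snap('side','s4.png'); im=s['image'][:,:,::-1]; cv2.imwrite('pics/s4c.png',cv2.resize(im[230:370,180:330],None,fx=4,fy=4,interpolation=2))"
```

```text
time: 8.15
tool_pos: [0.4702, 0.3917, 0.0314]
ee_rot: [-1.57, 0.001, 1.158]
wrist_force: [-3.7, -2.9, 9.4]
width: 0.0192
time: 8.75
tool_pos: [0.4708, 0.392, 0.0293]
ee_rot: [-1.571, 0.0, 1.158]
wrist_force: [-0.8, -1.0, 0.3]
width: 0.0461
time: 9.25
tool_pos: [0.4741, 0.3944, 0.2099]
ee_rot: [-1.58, -0.015, 1.158]
wrist_force: [0.9, -0.2, 0.3]
width: 0.0465
t 9.25 pos [0.4741 0.3944 0.2099] head 1.1582 q6 -0.56 delta [ -5.8 178.3   2.6] turn None F [ 0.9 -0.2  0.3] w 0.0465
```

View pics/s4c.png

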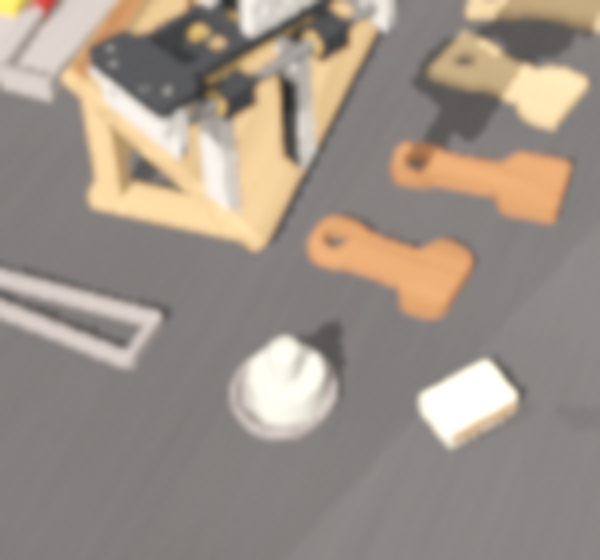

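The cap lies rim down and centred in the dish at about (283,395) in the crop. Next is the valve.

```bash
python3 -c "
from h import *
go((.5265,-.320,.18),-.10)"
```

```text
t 9.3 pos [0.4729 0.3935 0.2055] head 1.1581 q6 -0.56 delta [-632.3   21.4 -335.2] turn 1.258 F [-0.5 -0.4 -1. ] w 0.0464
```

```bash
python3 -m handwheel '[{"delta_pos":[-25,0,-13],"yaw":0.1},{"delta_pos":[-60,0,-32],"yaw":0.25},{"delta_pos":[-420,0,-222],"yaw":0.4},{"delta_pos":[-420,0,-222],"yaw":0.55},{"delta_pos":[-420,0,-222],"yaw":0.7},{"delta_pos":[-420,0,-222],"yaw":0.85},{"delta_pos":[-420,0,-222],"yaw":1.0},{"delta_pos":[-420,0,-222],"yaw":1.15},{"delta_pos":[-420,0,-222],"yaw":1.258},{"delta_pos":[-420,0,-222],"yaw":1.258},{"delta_pos":[-420,0,-222],"yaw":1.258},{"delta_pos":[-420,0,-222],"yaw":1.258}]'; python3 -c "
from h import *
go((.5265,-.320,.18),-.10)"
```

```text
time: 10.5
tool_pos: [0.5049, -0.0828, 0.1976]
ee_rot: [-1.57, 0.003, -0.103]
wrist_force: [-0.1, 0.2, -0.1]
width: 0.0463
t 10.5 pos [ 0.5049 -0.0828  0.1976] head -0.1033 q6 -0.17 delta [  46.    17.2 -233.7] turn -0.003 F [-0.1  0.2 -0.1] w 0.0463
```

```bash
python3 -m handwheel '[{"delta_pos":[46,40,-234],"yaw":0},{"delta_pos":[46,40,-234],"yaw":0},{"delta_pos":[46,40,-234],"yaw":0},{"delta_pos":[46,40,-234],"yaw":0},{"delta_pos":[46,40,-234],"yaw":0},{"delta_pos":[46,40,-234],"yaw":0},{"delta_pos":[46,40,-234],"yaw":0},{"delta_pos":[46,40,-234],"yaw":0}]'; python3 -c "
from h import *
go((.5265,-.320,.082),-.10)
s=snap('side','s5.png'); im=s['image'][:,:,::-1]; cv2.imwrite('pics/s5c.png',cv2.resize(im[100:220,250:400],None,fx=4,fy=4,interpolation=2))
s=snap('top','t5.png'); im=s['image'][:,:,::-1]; cv2.imwrite('pics/t5c.png',cv2.resize(im[130:250,360:500],None,fx=4,fy=4,interpolation=2))"
```

```text
time: 11.3
tool_pos: [0.5287, -0.3167, 0.1594]
ee_rot: [-1.57, 0.0, -0.097]
wrist_force: [0.5, -0.5, 0.5]
width: 0.0462
t 11.3 pos [ 0.5287 -0.3167  0.1594] head -0.0973 q6 -0.53 delta [-1.9 77.4 -3.6] turn 0.003 F [ 0.5 -0.5  0.5] w 0.0462
```

View pics/s5c.png

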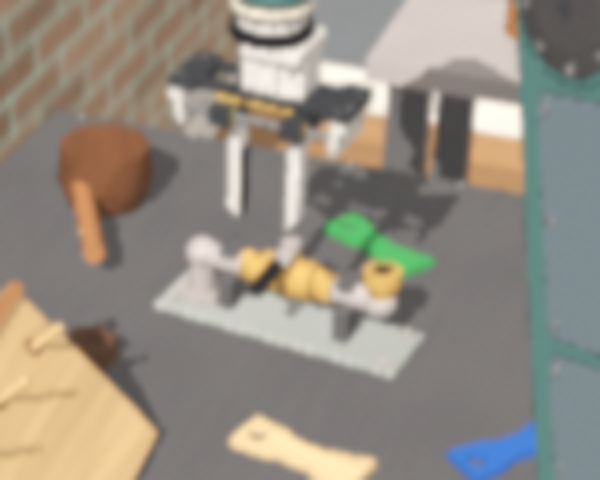

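View pics/t5c.png

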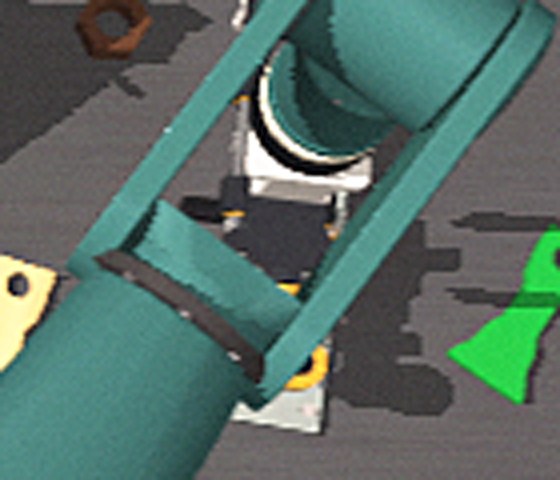

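```bash
python3 -m handwheel '[{"delta_pos":[-2,25,-4],"yaw":0},{"delta_pos":[-2,50,-4],"yaw":0},{"delta_pos":[-2,68,-4],"yaw":0},{"delta_pos":[-2,76,-4],"yaw":0},{"delta_pos":[-2,76,-4],"yaw":0},{"delta_pos":[-2,76,-4],"yaw":0}]'; python3 -m handwheel '[{"delta_pos":[0,0,0],"yaw":0},{"delta_pos":[0,0,0],"yaw":0},{"delta_pos":[0,0,0],"yaw":0},{"delta_pos":[0,0,0],"yaw":0},{"delta_pos":[0,0,0],"yaw":0},{"delta_pos":[0,0,0],"yaw":0},{"delta_pos":[0,0,0],"yaw":0}]' 190;python3 -c "
from h import *
go((.4814,-.3326,.082),.644)"
```

```text
time: 12.0
tool_pos: [0.5265, -0.3227, 0.0848]
ee_rot: [-1.572, -0.002, -0.099]
wrist_force: [0.8, -0.3, -0.1]
width: 0.0466
time: 12.7
tool_pos: [0.5257, -0.3229, 0.0834]
ee_rot: [-1.571, 0.0, -0.1]
wrist_force: [-0.7, 0.7, 0.1]
width: 0.0239
t 12.7 pos [ 0.5257 -0.3229  0.0834] head -0.1 q6 -0.54 delta [-43.1   1.4 -14.1] turn -0.744 F [-0.7  0.7  0.1] w 0.0239
```

```bash
python3 -m handwheel '[{"delta_pos":[0,0,0],"yaw":0},{"delta_pos":[0,0,0],"yaw":0},{"delta_pos":[0,0,0],"yaw":0},{"delta_pos":[0,0,0],"yaw":0},{"delta_pos":[0,0,0],"yaw":0}]' 255;python3 -c "
from h import *
go((.4814,-.3326,.082),.644); print(robot.get_obs()['wrist_torque'])"
```

```text
time: 13.2
tool_pos: [0.5264, -0.323, 0.0834]
ee_rot: [-1.571, -0.001, -0.1]
wrist_force: [4.9, -1.4, -1.8]
width: 0.0161
t 13.2 pos [ 0.5264 -0.323   0.0834] head -0.0996 q6 -0.54 delta [-43.8   1.4 -14.1] turn -0.744 F [ 4.9 -1.4 -1.8] w 0.0161
[-0.1756397  -0.57781421  0.29185379]
```

```bash
python3 -m handwheel '[{"delta_pos":[-6,0,0],"yaw":-0.1},{"delta_pos":[-12,0,-1],"yaw":-0.2},{"delta_pos":[-18,0,-3],"yaw":-0.3},{"delta_pos":[-24,0,-5],"yaw":-0.4},{"delta_pos":[-30,0,-8],"yaw":-0.5},{"delta_pos":[-35,0,-11],"yaw":-0.6},{"delta_pos":[-40,0,-14],"yaw":-0.7},{"delta_pos":[-42,0,-16],"yaw":-0.745},{"delta_pos":[-42,0,-16],"yaw":-0.745},{"delta_pos":[-42,0,-16],"yaw":-0.745}]';python3 -c "
from h import *
go((.4814,-.3326,.082),.644); print(robot.get_obs()['wrist_torque'])"
```

```text
time: 14.2
tool_pos: [0.4852, -0.3359, 0.0835]
ee_rot: [-1.577, -0.004, 0.645]
wrist_force: [8.9, -3.2, -4.9]
width: 0.0156
t 14.2 pos [ 0.4852 -0.3359  0.0835] head 0.6452 q6 -1.35 delta [-1.1  1.4  4.9] turn 0.001 F [ 8.9 -3.2 -4.9] w 0.0156
[-0.77691366 -1.68722506  0.22256848]
```

```bash
python3 -m handwheel '[{"delta_pos":[0,0,0],"yaw":0},{"delta_pos":[0,0,0],"yaw":0},{"delta_pos":[0,0,0],"yaw":0},{"delta_pos":[0,0,0],"yaw":0},{"delta_pos":[0,-20,0],"yaw":0},{"delta_pos":[0,-60,0],"yaw":0},{"delta_pos":[0,-100,0],"yaw":0},{"delta_pos":[0,-100,0],"yaw":0}]' 160;python3 -c "
from h import *
go((.4419,-.1696,.15),1.296); s=snap('top','t6.png')
for o in items(s): 
  if .3<o['eye'][0]<.6: print(o['col'],np.round(o['px']),'eye',o['eye'].round(4),'yaw',round(o['yaw'],3),'head',round(o['head'],3),'tail',round(o['tail'],3))
cv2.imwrite('pics/t6b.png',s['image'][:,:,::-1])
s=snap('side','s6.png'); im=s['image'][:,:,::-1]; cv2.imwrite('pics/s6c.png',cv2.resize(im[100:220,250:400],None,fx=4,fy=4,interpolation=2))
"
```

```text
time: 15.0
tool_pos: [0.4847, -0.3368, 0.1913]
ee_rot: [-1.584, -0.003, 0.645]
wrist_force: [0.5, -0.7, 0.9]
width: 0.0351
t 15.0 pos [ 0.4847 -0.3368  0.1913] head 0.6448 q6 -1.35 delta [ 66.2  39.4 159.8] turn -0.651 F [ 0.5 -0.7  0.9] w 0.0351
orange [213. 210.] eye [0.4984 0.256 ] yaw -0.084 head 0.017 tail 0.103
orange [249. 223.] eye [0.4726 0.1605] yaw 0.098 head 0.016 tail 0.119
cream [288. 216.] eye [0.4805 0.0322] yaw -0.184 head 0.017 tail 0.103
cream [324. 216.] eye [ 0.4884 -0.056 ] yaw 0.189 head 0.016 tail 0.117
cream [359. 217.] eye [ 0.4871 -0.1824] yaw -0.273 head 0.017 tail 0.111
orange [577. 187.] eye [ 0.5546 -0.8694] yaw -1.351 head 0.007 tail 0.107h.py:34: RuntimeWarning: invalid value encountered in scalar divide
  eye=onz(s,(uu*ww).sum()/ww.sum(),(vv*ww).sum()/ww.sum(),t*.5)[:2]
```

View pics/t6b.png

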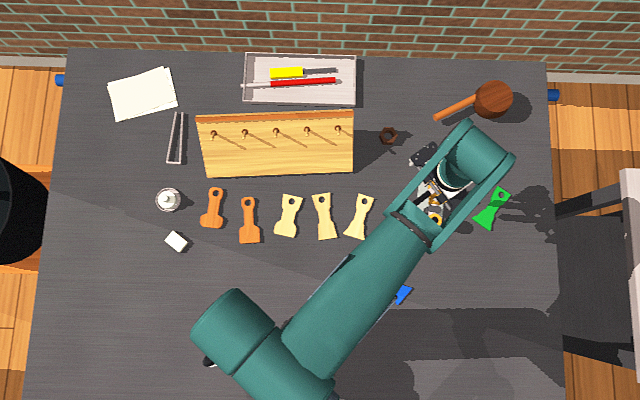

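View pics/s6c.png

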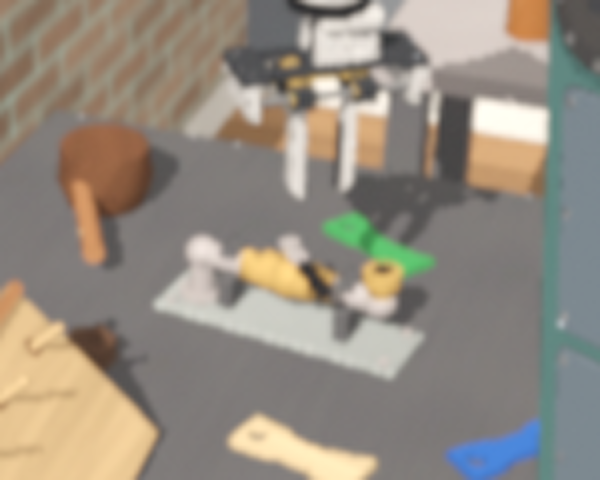

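Both readings agree: the lever now stands diagonal, toward the nozzle. I'll check its angle from above once the arm is clear. Next I'll grip template_bell.

```bash
python3 -m handwheel '[{"delta_pos":[20,0,45],"yaw":-0.1},{"delta_pos":[40,0,90],"yaw":-0.25},{"delta_pos":[60,10,140],"yaw":-0.4},{"delta_pos":[66,40,160],"yaw":-0.55},{"delta_pos":[66,60,160],"yaw":-0.65},{"delta_pos":[66,80,160],"yaw":-0.65},{"delta_pos":[66,90,160],"yaw":-0.65},{"delta_pos":[66,90,160],"yaw":-0.65}]' 130;python3 -c "
from h import *
go((.4419,-.1696,.002),1.296)"
```

```text
time: 15.9
tool_pos: [0.4368, -0.1661, 0.0904]
ee_rot: [-1.564, -0.001, 1.295]
wrist_force: [0.8, 0.0, 1.1]
width: 0.0464
t 15.9 pos [ 0.4368 -0.1661  0.0904] head 1.2947 q6 -1.78 delta [-2.1 88.4 -6.4] turn -0.001 F [0.8 0.  1.1] w 0.0464
```

```bash
python3 -m handwheel '[{"delta_pos":[-2,30,-6],"yaw":0},{"delta_pos":[-2,60,-6],"yaw":0},{"delta_pos":[-2,78,-6],"yaw":0},{"delta_pos":[-2,86,-6],"yaw":0},{"delta_pos":[-2,88,-6],"yaw":0},{"delta_pos":[-2,88,-6],"yaw":0},{"delta_pos":[-2,88,-6],"yaw":0}]'; python3 -c "
from h import *
go((.4419,-.1696,.002),1.296)"
```

```text
time: 16.6
tool_pos: [0.4452, -0.1713, 0.0069]
ee_rot: [-1.574, 0.0, 1.295]
wrist_force: [0.0, -0.2, 0.4]
width: 0.0463
t 16.6 pos [ 0.4452 -0.1713  0.0069] head 1.2949 q6 -1.78 delta [0.7 4.9 3.7] turn -0.001 F [ 0.  -0.2  0.4] w 0.0463
```

```bash
python3 -m handwheel '[{"delta_pos":[0,0,0],"yaw":0},{"delta_pos":[0,0,0],"yaw":0},{"delta_pos":[0,0,0],"yaw":0}]'; python3 -c "
from h import *
go((.4419,-.1696,.002),1.296)"
```

```text
time: 16.9
tool_pos: [0.4444, -0.1708, 0.006]
ee_rot: [-1.572, 0.0, 1.295]
wrist_force: [0.1, -0.6, -0.6]
width: 0.0462
t 16.9 pos [ 0.4444 -0.1708  0.006 ] head 1.295 q6 -1.78 delta [0.5 4.  2.7] turn -0.001 F [ 0.1 -0.6 -0.6] w 0.0462
```

```bash
python3 -m handwheel '[{"delta_pos":[0,4,2],"yaw":0},{"delta_pos":[0,4,2],"yaw":0},{"delta_pos":[0,4,2],"yaw":0},{"delta_pos":[0,4,2],"yaw":0}]'; python3 -m handwheel '[{"delta_pos":[0,0,0],"yaw":0},{"delta_pos":[0,0,0],"yaw":0},{"delta_pos":[0,0,0],"yaw":0},{"delta_pos":[0,0,0],"yaw":0},{"delta_pos":[0,0,0],"yaw":0},{"delta_pos":[0,0,0],"yaw":0},{"delta_pos":[0,0,0],"yaw":0}]' 255; python3 -c "
from h import *
go((.4419,-.1696,.002),1.296)"
```

```text
time: 17.3
tool_pos: [0.4422, -0.1701, 0.0014]
ee_rot: [-1.571, -0.0, 1.295]
wrist_force: [0.6, -0.2, 0.4]
width: 0.0462
time: 18.0
tool_pos: [0.4423, -0.1702, 0.0015]
ee_rot: [-1.571, -0.0, 1.295]
wrist_force: [-0.8, 0.2, 0.4]
width: 0.0273
t 18.0 pos [ 0.4423 -0.1702  0.0015] head 1.295 q6 -1.78 delta [ 0.4 -0.5  0.5] turn -0.001 F [-0.8  0.2  0.4] w 0.0273
```

template_bell is gripped (27.3 mm). The pegs stand square to a 45° board, so I'll pre-tilt each piece by pushing its head against the lower board, then thread it on along the peg axis.

```bash
cat >> h.py <<'E'
RY=.0735; E=np.array([np.cos(RY),np.sin(RY)])
def peg(k): return np.array([.6590+(k-3)*.0063,.0748-(k-3)*.0861,.1115])
def rp(k,X,Z,dz=.0025):
    "TCP world for grip mid-point X ahead of / Z above the front edge (mm) in column k"
    f=peg(k); p=f[:2]-.1025*E+X/1000*E
    return np.array([p[0],p[1],f[2]-.1025+Z/1000-dz])
def gr(k,X,Z,dz=.0025): go(rp(k,X,Z,dz),RY+np.pi/2)
E
python3 -m handwheel '[{"delta_pos":[0,-15,0],"yaw":0},{"delta_pos":[0,-40,0],"yaw":0},{"delta_pos":[0,-80,0],"yaw":-0.1},{"delta_pos":[0,-120,0],"yaw":-0.2},{"delta_pos":[0,-120,0],"yaw":-0.3},{"delta_pos":[0,-120,0],"yaw":-0.349},{"delta_pos":[0,-120,0],"yaw":-0.349},{"delta_pos":[0,-120,0],"yaw":-0.349}]'; python3 -c "
from h import *
gr(5,-40,80)"
```

```text
time: 18.8
tool_pos: [0.4419, -0.1699, 0.121]
ee_rot: [-1.57, -0.001, 1.643]
wrist_force: [0.1, -0.6, -1.4]
width: 0.0276
t 18.8 pos [ 0.4419 -0.1699  0.121 ] head 1.643 q6 -2.13 delta [ 55.5  34.4 -91.9] turn -0.001 F [ 0.1 -0.6 -1.4] w 0.0276
```

```bash
python3 -m handwheel '[{"delta_pos":[20,5,-30],"yaw":0},{"delta_pos":[40,15,-65],"yaw":0},{"delta_pos":[55.5,34,-92],"yaw":0},{"delta_pos":[55.5,34,-92],"yaw":0},{"delta_pos":[55.5,34,-92],"yaw":0},{"delta_pos":[55.5,34,-92],"yaw":0}]'; python3 -c "
from h import *
gr(5,-16,52)
s=snap('side','s7.png'); im=s['image'][:,:,::-1]; cv2.imwrite('pics/s7c.png',cv2.resize(im[120:300,200:400],None,fx=3.5,fy=3.5,interpolation=2))
s=snap('top','t7.png'); im=s['image'][:,:,::-1]; cv2.imwrite('pics/t7c.png',cv2.resize(im[90:250,300:440],None,fx=3.7,fy=3.7,interpolation=2))"
```

```text
time: 19.4
tool_pos: [0.5294, -0.1085, 0.0877]
ee_rot: [-1.571, 0.0, 1.643]
wrist_force: [-0.0, -0.4, -0.0]
width: 0.0272
t 19.4 pos [ 0.5294 -0.1085  0.0877] head 1.6432 q6 -1.95 delta [  0.7  29.2 -24.1] turn -0.001 F [-0.  -0.4 -0. ] w 0.0272
```

View pics/s7c.png

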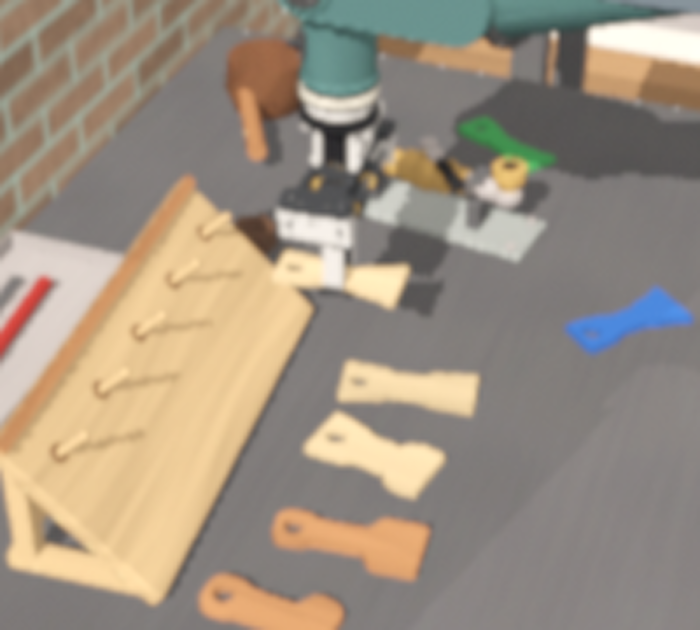

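View pics/t7c.png

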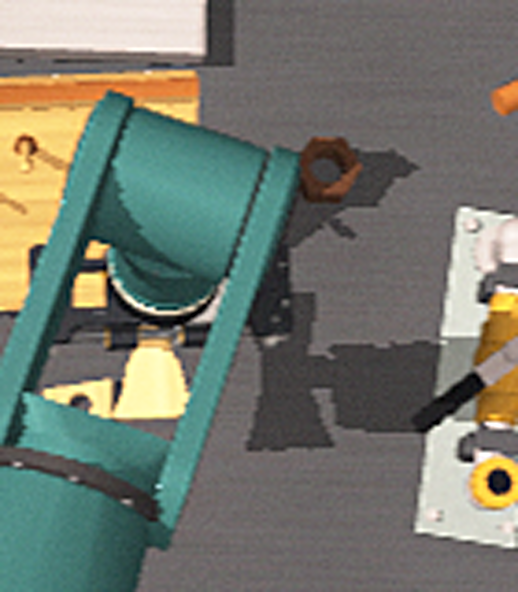

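The bell is held level in front of the board. In the top view the lever tip is at about (413,203) full-frame, so I'll check its angle.

```bash
python3 -c "
from h import *
s=load('t7.png')
a=onz(s,300+424/3.7,90+417/3.7,.096); b=onz(s,300+479/3.7,90+378/3.7,.096); print(a,b,np.degrees(np.arctan2(*(a-b)[1::-1]))-81.9)
print(np.degrees(np.arctan2(a[1]+.3838,a[0]-.5198))-81.9)"
python3 -m handwheel '[{"delta_pos":[0,10,-5],"yaw":0},{"delta_pos":[0,20,-15],"yaw":0},{"delta_pos":[0,29,-24],"yaw":0},{"delta_pos":[0,29,-30],"yaw":0},{"delta_pos":[0,29,-35],"yaw":0},{"delta_pos":[0,29,-40],"yaw":0},{"delta_pos":[0,29,-45],"yaw":0},{"delta_pos":[0,29,-50],"yaw":0},{"delta_pos":[0,29,-50],"yaw":0}]'
python3 -c "
from h import *
gr(5,35,52)
s=snap('side','s8.png'); im=s['image'][:,:,::-1]; cv2.imwrite('pics/s8c.png',cv2.resize(im[120:240,220:360],None,fx=5,fy=5,interpolation=2))"
```

```text
[ 0.46901084 -0.31342379  0.096     ] [ 0.49976039 -0.35479445  0.096     ] 44.722298595045274
43.91726272777841
time: 20.4
tool_pos: [0.5779, -0.1043, 0.0564]
ee_rot: [-1.564, -0.001, 1.644]
wrist_force: [-5.4, 0.3, 1.9]
width: 0.0273
t 20.4 pos [ 0.5779 -0.1043  0.0564] head 1.644 q6 -1.92 delta [ -0.   -2.3 -26.5] turn -0.0 F [-5.4  0.3  1.9] w 0.0273
```

View pics/s8c.png

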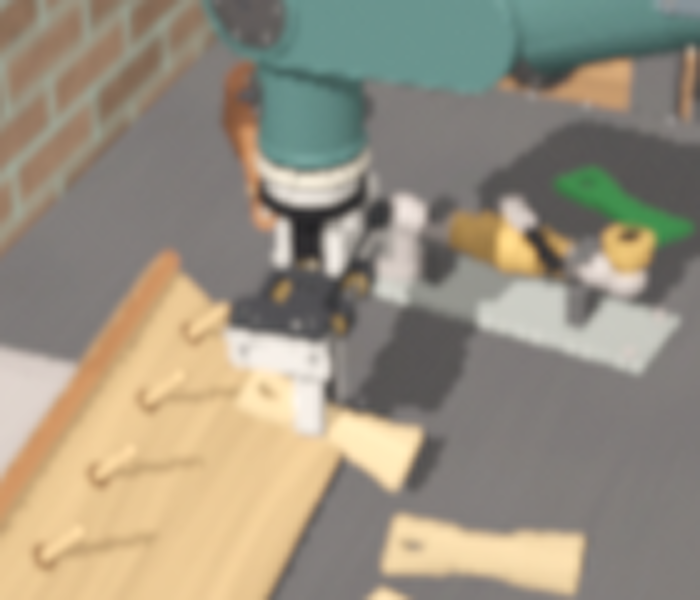

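The valve stands at about 44°, which is good. The tilt works with about 5 N, so I'll keep pushing.

```bash
python3 -m handwheel '[{"delta_pos":[0,-1,-6],"yaw":0},{"delta_pos":[0,-1,-12],"yaw":0},{"delta_pos":[0,-2,-18],"yaw":0},{"delta_pos":[0,-2,-23],"yaw":0},{"delta_pos":[0,-2,-26],"yaw":0},{"delta_pos":[0,-2,-26],"yaw":0},{"delta_pos":[0,-2,-26],"yaw":0}]'
python3 -c "
from h import *
gr(5,35,52)
s=snap('side','s9.png'); im=s['image'][:,:,::-1]; cv2.imwrite('pics/s9c.png',cv2.resize(im[120:240,220:360],None,fx=5,fy=5,interpolation=2))"
```

```text
time: 21.15
tool_pos: [0.6026, -0.1025, 0.0581]
ee_rot: [-1.561, -0.001, 1.644]
wrist_force: [-7.5, -0.2, 1.7]
width: 0.0271
t 21.15 pos [ 0.6026 -0.1025  0.0581] head 1.6437 q6 -1.9 delta [-0.  -0.4 -1.7] turn -0.001 F [-7.5 -0.2  1.7] w 0.0271
```

View pics/s9c.png

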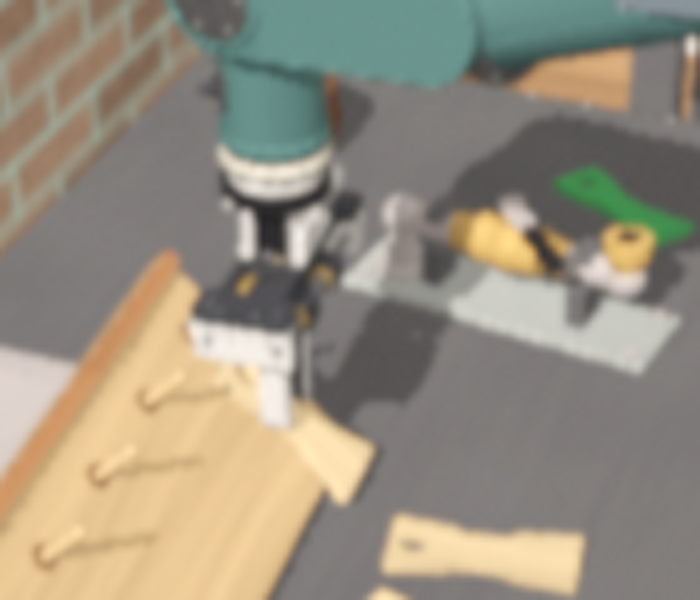

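```bash
python3 -m handwheel '[{"delta_pos":[0,-16,16],"yaw":0},{"delta_pos":[0,-32,32],"yaw":0},{"delta_pos":[0,-45,20],"yaw":0},{"delta_pos":[0,-58,6],"yaw":0},{"delta_pos":[0,-58,5],"yaw":0},{"delta_pos":[0,-58,5],"yaw":0},{"delta_pos":[0,-58,5],"yaw":0}]'
python3 -c "
from h import *
gr(5,28.5,109.5)
s=snap('side','s10.png'); im=s['image'][:,:,::-1]; cv2.imwrite('pics/s10c.png',cv2.resize(im[120:240,220:360],None,fx=5,fy=5,interpolation=2))
s=snap('top','t10.png'); im=s['image'][:,:,::-1]; cv2.imwrite('pics/t10c.png',cv2.resize(im[90:210,280:400],None,fx=4.7,fy=4.7,interpolation=2))"
```

```text
time: 21.9
tool_pos: [0.5998, -0.1026, 0.1166]
ee_rot: [-1.568, -0.001, 1.644]
wrist_force: [0.5, -0.9, -1.9]
width: 0.0275
t 21.9 pos [ 0.5998 -0.1026  0.1166] head 1.6441 q6 -1.91 delta [-0.1  0.6  2. ] turn -0.0 F [ 0.5 -0.9 -1.9] w 0.0275
```

View pics/s10c.png

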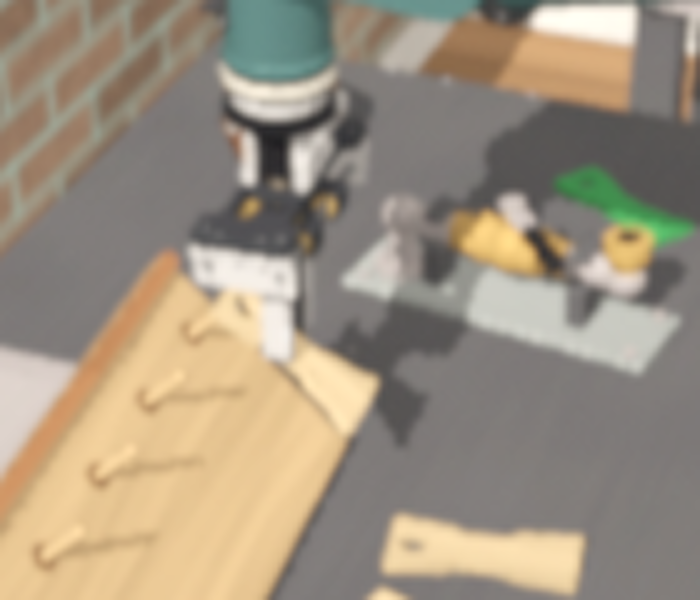

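View pics/t10c.png

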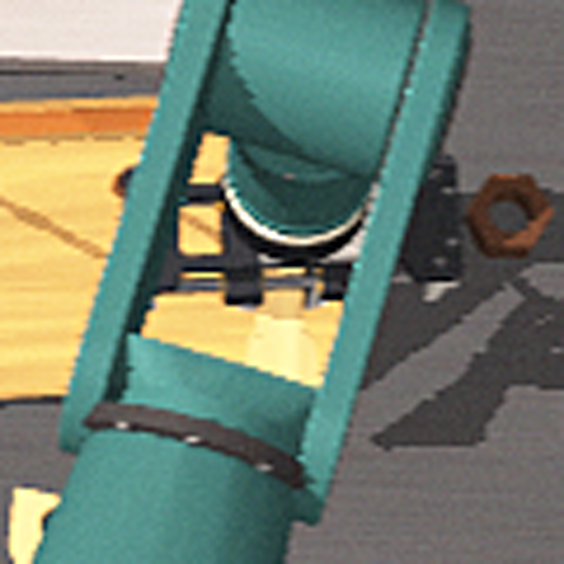

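```bash
cat >> h.py <<'E'
def eyepred(L,tilt,dz=.0025):
    o=robot.get_obs(); g=o['tool_pos']+[0,0,dz]; return g+L*np.array([np.cos(tilt)*E[0],np.cos(tilt)*E[1],np.sin(tilt)])
def pegpt(k,n): return peg(k)+n*.7071*np.array([-E[0],-E[1],1])
E
python3 -c "
from h import *
s=load('s10.png')
for a in (.6,.7,.785): e=eyepred(.047,a); print(a,e.round(4),proj(s,e).round(1))
for n in(0,.04,.05,.06): print(n,pegpt(5,n).round(4),proj(s,pegpt(5,n)).round(1))
g=robot.get_obs()['tool_pos']
"
```

```text
0.6 [ 0.6385 -0.0999  0.1461] [[266.8 180. ]]
0.7 [ 0.6356 -0.1001  0.1498] [[267.5 179.3]]
0.785 [ 0.6329 -0.1003  0.1527] [[268.2 178.7]]
0 [ 0.6716 -0.0974  0.1115] [[258.3 186.7]]
0.04 [ 0.6434 -0.0995  0.1398] [[265.5 181.3]]
0.05 [ 0.6363 -0.1     0.1469] [[267.3 180. ]]
0.06 [ 0.6293 -0.1005  0.1539] [[269.2 178.6]]
```

```bash
python3 -c "
from h import *
s=load('s10.png'); im=s['image'][165:205,250:300,::-1]; cv2.imwrite('pics/z.png',cv2.resize(im,None,fx=14,fy=14,interpolation=0))"
```

```text
(no output)
```

View pics/z.png

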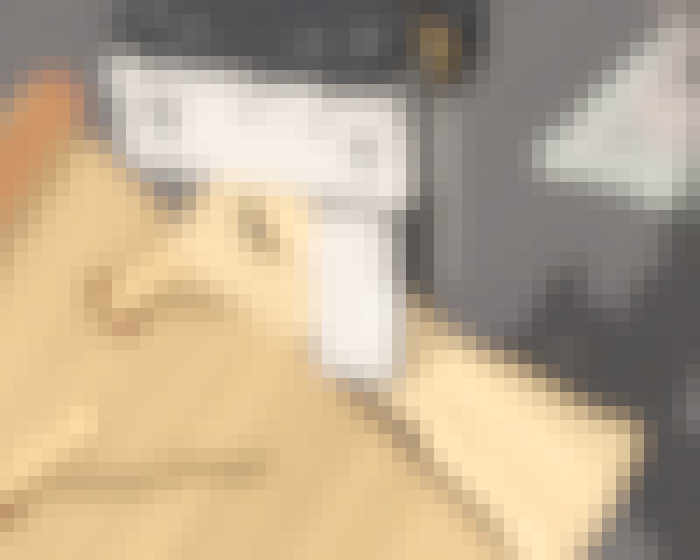

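The eye is within about 1 px of the peg line at (268,181), so I'll thread it on.

```bash
python3 -m handwheel '[{"delta_pos":[0,5,-3],"yaw":0},{"delta_pos":[0,10,-8],"yaw":0},{"delta_pos":[0,15,-13],"yaw":0},{"delta_pos":[0,20,-18],"yaw":0},{"delta_pos":[0,20,-18],"yaw":0},{"delta_pos":[0,20,-18],"yaw":0}]'
python3 -c "
from h import *
gr(5,60.5,77.5)
s=snap('side','s11.png'); im=s['image'][165:205,250:300,::-1]; cv2.imwrite('pics/z2.png',cv2.resize(im,None,fx=14,fy=14,interpolation=2))"
```

```text
time: 22.6
tool_pos: [0.6197, -0.1014, 0.0983]
ee_rot: [-1.573, -0.0, 1.644]
wrist_force: [4.5, -0.0, 0.3]
width: 0.0273
t 22.6 pos [ 0.6197 -0.1014  0.0983] head 1.6443 q6 -1.9 delta [  0.2  14.4 -10. ] turn -0.0 F [ 4.5 -0.   0.3] w 0.0273
```

View pics/z2.png

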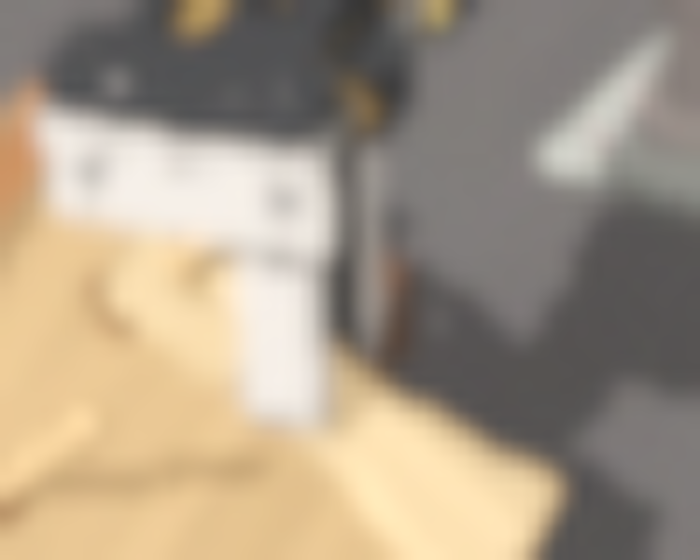

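Light contact from inside the eye (4.5 N toward +x) shows the peg has entered, with the piece sitting slightly low. I'll continue with a small up-slope correction.

```bash
python3 -m handwheel '[{"delta_pos":[0,0,-3],"yaw":0},{"delta_pos":[0,5,-7],"yaw":0},{"delta_pos":[0,10,-11],"yaw":0},{"delta_pos":[0,13,-13],"yaw":0},{"delta_pos":[0,13,-13],"yaw":0}]'
python3 -c "
from h import *
gr(5,60.5,77.5)
s=snap('side','s12.png'); im=s['image'][155:215,240:300,::-1]; cv2.imwrite('pics/z3.png',cv2.resize(im,None,fx=9,fy=9,interpolation=2))"
```

```text
time: 23.15
tool_pos: [0.6321, -0.1006, 0.0857]
ee_rot: [-1.571, 0.0, 1.644]
wrist_force: [0.8, 1.0, 3.2]
width: 0.0275
t 23.15 pos [ 0.6321 -0.1006  0.0857] head 1.6441 q6 -1.89 delta [0.3 1.7 2.4] turn -0.0 F [0.8 1.  3.2] w 0.0275
```

View pics/z3.png

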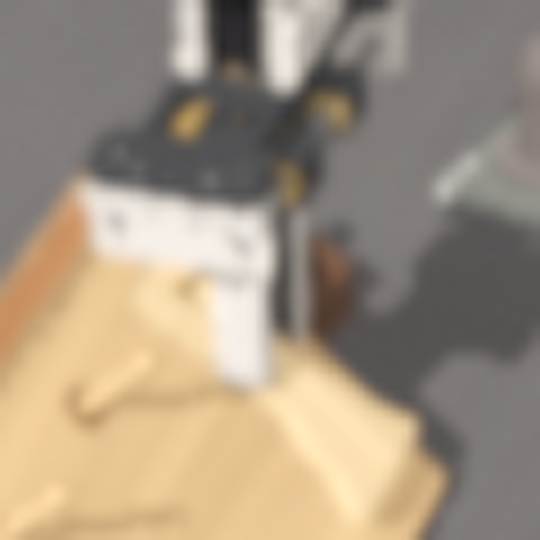

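```bash
python3 -m handwheel '[{"delta_pos":[0,0,0],"yaw":0},{"delta_pos":[0,0,0],"yaw":0},{"delta_pos":[0,0,0],"yaw":0},{"delta_pos":[0,0,0],"yaw":0},{"delta_pos":[0,-10,10],"yaw":0},{"delta_pos":[0,-30,25],"yaw":0},{"delta_pos":[0,-60,50],"yaw":0},{"delta_pos":[0,-60,80],"yaw":0},{"delta_pos":[0,-60,110],"yaw":0},{"delta_pos":[0,-60,140],"yaw":0},{"delta_pos":[0,-60,160],"yaw":0},{"delta_pos":[0,-60,160],"yaw":0}]' 130
python3 -c "
from h import *
s=snap('side','s13.png'); im=s['image'][145:225,230:310,::-1]; cv2.imwrite('pics/z4.png',cv2.resize(im,None,fx=7,fy=7,interpolation=2))
s=snap('top','t13.png'); im=s['image'][95:255,190:390,::-1]; cv2.imwrite('pics/z5.png',cv2.resize(im,None,fx=3.7,fy=3.7,interpolation=2))
for o in items(s): 
  if .3<o['eye'][0]<.6: print(o['col'],np.round(o['px']),'eye',o['eye'].round(4),'yaw',round(o['yaw'],3),'head',round(o['head'],3),'tail',round(o['tail'],3))
" 2>/dev/null
```

```text
time: 24.4
tool_pos: [0.4699, -0.1124, 0.1466]
ee_rot: [-1.572, 0.001, 1.643]
wrist_force: [-0.8, -0.2, 0.5]
width: 0.046
orange [213. 210.] eye [0.4984 0.256 ] yaw -0.086 head 0.017 tail 0.103
orange [249. 223.] eye [0.4725 0.1604] yaw 0.1 head 0.016 tail 0.119
cream [287. 214.] eye [0.4805 0.0322] yaw -0.273 head 0.019 tail 0.104
orange [577. 187.] eye [ 0.5549 -0.8655] yaw -1.359 head 0.011 tail 0.103
```

View pics/z4.png

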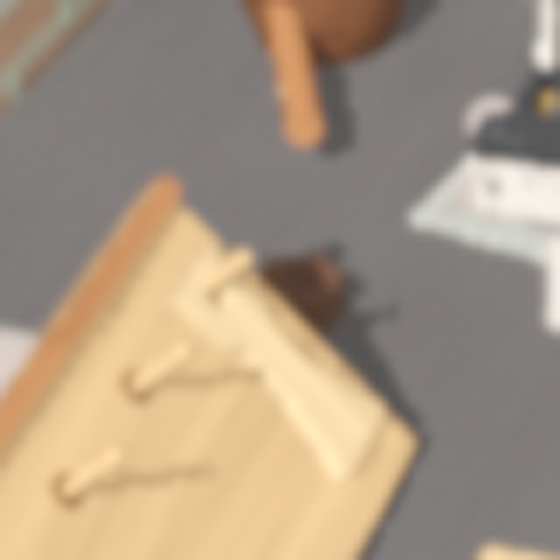

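View pics/z5.png

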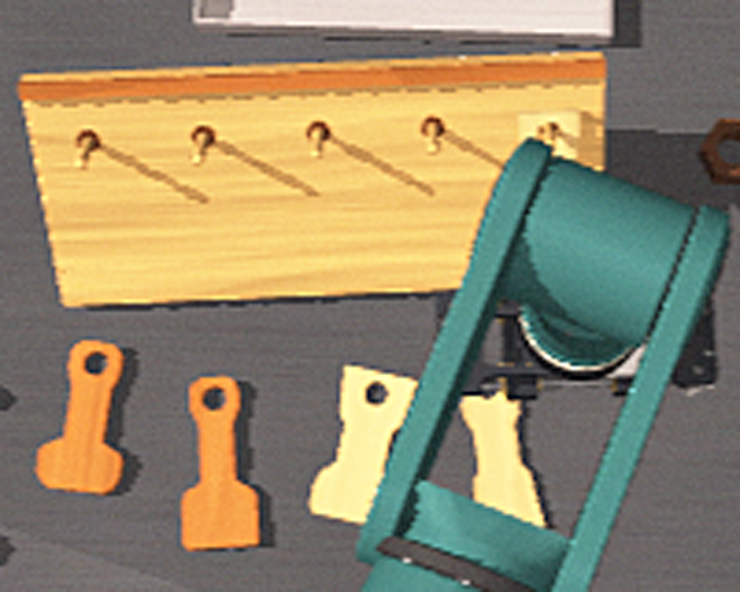

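template_bell hangs on peg 5, flat against the board, with the peg poking through its eye at (235,265) in the crop. Next is template_slim.

```bash
python3 -c "
from h import *
go((.4403,-.0652,.07),1.761)"
```

```text
t 24.5 pos [ 0.4722 -0.1124  0.1464] head 1.6435 q6 -1.99 delta [49.4 76.3 28.6] turn -0.117 F [ 0.4 -0.2 -0.3] w 0.0458
```

```bash
python3 -m handwheel '[{"delta_pos":[25,20,15],"yaw":-0.06},{"delta_pos":[49,45,28],"yaw":-0.117},{"delta_pos":[49,70,28],"yaw":-0.117},{"delta_pos":[49,76,28],"yaw":-0.117},{"delta_pos":[49,76,28],"yaw":-0.117},{"delta_pos":[49,76,28],"yaw":-0.117},{"delta_pos":[49,76,28],"yaw":-0.117}]'; python3 -c "
from h import *
go((.4403,-.0652,.0015),1.761)
s=snap('side','s14.png'); im=s['image'][150:290,230:400,::-1]; cv2.imwrite('pics/z6.png',cv2.resize(im,None,fx=4,fy=4,interpolation=2)); 
e=np.array([.4884,-.056,.008]); print((proj(s,e)[0]-[230,150])*4,(proj(s,[.4403,-.0652,.008])[0]-[230,150])*4,(proj(s,robot.get_obs()['tool_pos'])[0]-[230,150])*4)"
```

```text
time: 25.2
tool_pos: [0.4421, -0.0661, 0.071]
ee_rot: [-1.573, 0.001, 1.76]
wrist_force: [1.0, 0.5, -0.6]
width: 0.0465
t 25.2 pos [ 0.4421 -0.0661  0.071 ] head 1.7605 q6 -2.04 delta [ 1.3 69.5  1.7] turn -0.001 F [ 1.   0.5 -0.6] w 0.0465
[289.54954756 310.38553553] [344.65552497 316.38320706] [345.19835684 258.61550484]
```

View pics/z6.png

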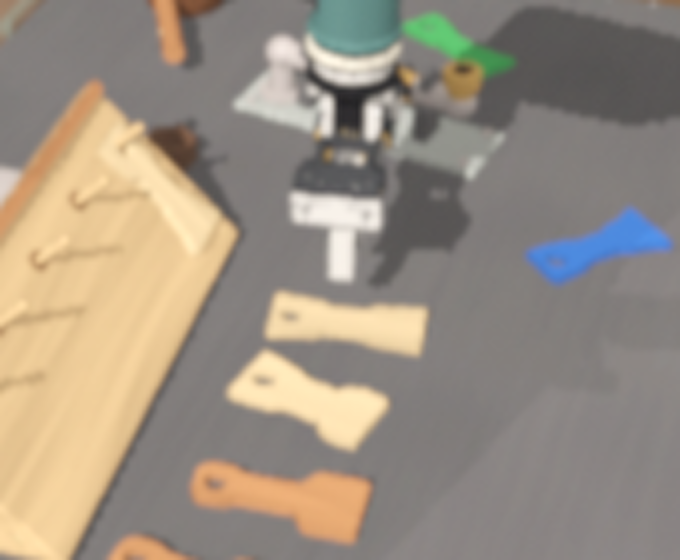

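The side view shows template_slim undisturbed, with its eye at (289,316) in the crop, under the fingers. I'll descend and grip.

```bash
python3 -m handwheel '[{"delta_pos":[1,30,2],"yaw":0},{"delta_pos":[1,55,2],"yaw":0},{"delta_pos":[1,66,2],"yaw":0},{"delta_pos":[1,70,2],"yaw":0},{"delta_pos":[1,70,2],"yaw":0},{"delta_pos":[1,70,2],"yaw":0},{"delta_pos":[1,70,2],"yaw":0}]'; python3 -m handwheel '[{"delta_pos":[0,0,0],"yaw":0},{"delta_pos":[0,0,0],"yaw":0},{"delta_pos":[0,0,0],"yaw":0},{"delta_pos":[0,0,0],"yaw":0},{"delta_pos":[0,0,0],"yaw":0},{"delta_pos":[0,0,0],"yaw":0}]' 255; python3 -c "
from h import *
go((.4403,-.0652,.0015),1.761)"
```

```text
time: 25.95
tool_pos: [0.4393, -0.0651, 0.0003]
ee_rot: [-1.573, 0.001, 1.761]
wrist_force: [-0.1, -0.1, 0.2]
width: 0.046
time: 26.55
tool_pos: [0.4392, -0.065, 0.0003]
ee_rot: [-1.573, 0.001, 1.761]
wrist_force: [0.6, 0.4, 6.5]
width: 0.0313
t 26.55 pos [ 4.392e-01 -6.500e-02  3.000e-04] head 1.761 q6 -2.04 delta [-0.5 -1.2 -1.1] turn 0.0 F [0.6 0.4 6.5] w 0.0313
```

```bash
python3 -m handwheel '[{"delta_pos":[0,-15,0],"yaw":0},{"delta_pos":[0,-40,0],"yaw":0},{"delta_pos":[0,-75,0],"yaw":0.06},{"delta_pos":[0,-85,0],"yaw":0.117},{"delta_pos":[0,-85,0],"yaw":0.117},{"delta_pos":[0,-85,0],"yaw":0.117}]'; python3 -c "
from h import *
gr(4,-17,52,.0035)"
```

```text
time: 27.15
tool_pos: [0.4376, -0.0647, 0.0833]
ee_rot: [-1.569, -0.001, 1.645]
wrist_force: [-0.2, 0.2, -0.6]
width: 0.0315
t 27.15 pos [ 0.4376 -0.0647  0.0833] head 1.6451 q6 -1.92 delta [  36.5   25.6 -111.6] turn 0.001 F [-0.2  0.2 -0.6] w 0.0315
```

```bash
python3 -m handwheel '[{"delta_pos":[18,5,-45],"yaw":0},{"delta_pos":[36,10,-80],"yaw":0},{"delta_pos":[36,22,-105],"yaw":0},{"delta_pos":[36,25,-112],"yaw":0},{"delta_pos":[36,25,-112],"yaw":0},{"delta_pos":[36,25,-112],"yaw":0}]'; python3 -c "
from h import *
gr(4,34,52,.0035)"
```

```text
time: 27.75
tool_pos: [0.5465, -0.0211, 0.0584]
ee_rot: [-1.569, -0.0, 1.644]
wrist_force: [0.1, -0.2, 0.4]
width: 0.0316
t 27.75 pos [ 0.5465 -0.0211  0.0584] head 1.6439 q6 -1.79 delta [  1.    0.9 -50.7] turn -0.0 F [ 0.1 -0.2  0.4] w 0.0316
```

```bash
python3 -m handwheel '[{"delta_pos":[1,0,-6],"yaw":0},{"delta_pos":[1,0,-12],"yaw":0},{"delta_pos":[1,0,-18],"yaw":0},{"delta_pos":[1,0,-24],"yaw":0},{"delta_pos":[1,0,-30],"yaw":0},{"delta_pos":[1,0,-36],"yaw":0},{"delta_pos":[1,0,-42],"yaw":0},{"delta_pos":[1,0,-47],"yaw":0},{"delta_pos":[1,0,-51],"yaw":0},{"delta_pos":[1,0,-51],"yaw":0}]'; python3 -m handwheel '[{"delta_pos":[0,-16,16],"yaw":0},{"delta_pos":[0,-32,32],"yaw":0},{"delta_pos":[0,-45,20],"yaw":0},{"delta_pos":[0,-58,6],"yaw":0},{"delta_pos":[0,-58,4],"yaw":0},{"delta_pos":[0,-58,4],"yaw":0},{"delta_pos":[0,-58,4],"yaw":0}]'; python3 -c "
from h import *
gr(4,28.5,109.5,.0035)
s=snap('side','s15.png'); im=s['image'][160:220,230:330,::-1]; cv2.imwrite('pics/z7.png',cv2.resize(im,None,fx=7,fy=7,interpolation=2))
for a in (.7,.785): e=eyepred(.049,a,.0035); print(a,e.round(4),proj(s,e).round(1))
for n in(0,.04,.05,.06): print(n,pegpt(4,n).round(4),(proj(s,pegpt(4,n))[0]-[230,160])*7)"
```

```text
time: 28.75
tool_pos: [0.595, -0.0167, 0.0593]
ee_rot: [-1.564, -0.0, 1.643]
wrist_force: [-8.9, -1.0, 0.7]
width: 0.0315
time: 29.45
tool_pos: [0.5933, -0.0165, 0.1166]
ee_rot: [-1.569, -0.0, 1.644]
wrist_force: [0.2, 2.1, -1.3]
width: 0.0314
t 29.45 pos [ 0.5933 -0.0165  0.1166] head 1.6437 q6 -1.77 delta [-0.2  1.6  1.8] turn -0.001 F [ 0.2  2.1 -1.3] w 0.0314
0.7 [ 0.6305 -0.0136  0.1514] [[258.4 192.4]]
0.785 [ 0.6277 -0.0138  0.1545] [[259.1 191.7]]
0 [ 0.6653 -0.0113  0.1115] [135.68926139 282.04510496]
0.04 [ 0.6371 -0.0134  0.1398] [187.26096035 244.00265945]
0.05 [ 0.63   -0.0139  0.1469] [200.39999296 234.31050383]
0.06 [ 0.623  -0.0144  0.1539] [213.63973232 224.54406073]
```

View pics/z7.png

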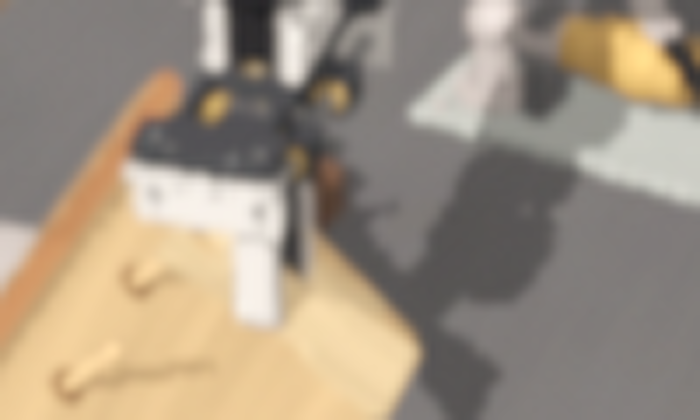

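```bash
python3 -m handwheel '[{"delta_pos":[0,5,-5],"yaw":0},{"delta_pos":[0,10,-10],"yaw":0},{"delta_pos":[0,15,-15],"yaw":0},{"delta_pos":[0,20,-20],"yaw":0},{"delta_pos":[0,20,-20],"yaw":0},{"delta_pos":[0,20,-20],"yaw":0}]'
python3 -c "
from h import *
gr(4,60.5,77.5,.0035)
s=snap('side','s16.png'); im=s['image'][160:220,230:330,::-1]; cv2.imwrite('pics/z8.png',cv2.resize(im,None,fx=7,fy=7,interpolation=2))"
```

```text
time: 30.1
tool_pos: [0.6142, -0.0148, 0.097]
ee_rot: [-1.57, -0.0, 1.644]
wrist_force: [-0.8, -0.5, 0.2]
width: 0.0317
t 30.1 pos [ 0.6142 -0.0148  0.097 ] head 1.6441 q6 -1.76 delta [-0.2 14.  -9.3] turn -0.0 F [-0.8 -0.5  0.2] w 0.0317
```

View pics/z8.png

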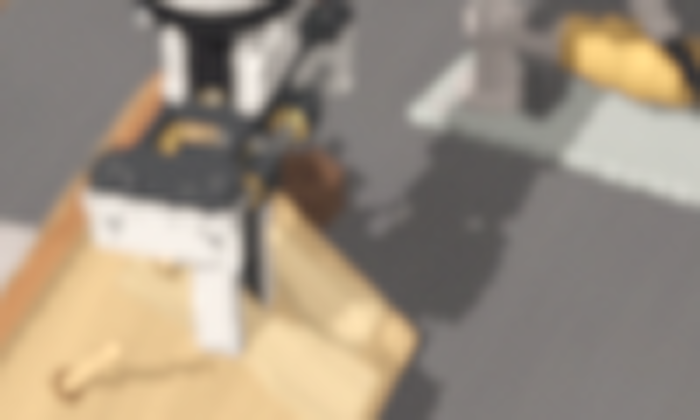

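No contact force, although the face is now well below the peg tip, so the peg is inside the eye. Continuing in.

```bash
python3 -m handwheel '[{"delta_pos":[0,5,-5],"yaw":0},{"delta_pos":[0,10,-10],"yaw":0},{"delta_pos":[0,13,-12],"yaw":0},{"delta_pos":[0,13,-12],"yaw":0},{"delta_pos":[0,13,-12],"yaw":0}]'
python3 -c "
from h import *
gr(4,60.5,77.5,.0035)"
```

```text
time: 30.65
tool_pos: [0.6256, -0.0141, 0.0847]
ee_rot: [-1.569, 0.0, 1.644]
wrist_force: [-4.4, -0.7, 3.7]
width: 0.0317
t 30.65 pos [ 0.6256 -0.0141  0.0847] head 1.644 q6 -1.76 delta [-0.1  1.7  2.2] turn -0.0 F [-4.4 -0.7  3.7] w 0.0317
```

The force is now along the board normal (−4.4, +3.7), so the piece is seated. Releasing.

```bash
python3 -m handwheel '[{"delta_pos":[0,0,0],"yaw":0},{"delta_pos":[0,0,0],"yaw":0},{"delta_pos":[0,0,0],"yaw":0},{"delta_pos":[0,0,0],"yaw":0},{"delta_pos":[0,-10,10],"yaw":0},{"delta_pos":[0,-30,25],"yaw":0},{"delta_pos":[0,-60,50],"yaw":0},{"delta_pos":[0,-60,80],"yaw":0},{"delta_pos":[0,-60,110],"yaw":0},{"delta_pos":[0,-60,140],"yaw":0},{"delta_pos":[0,-60,160],"yaw":0},{"delta_pos":[0,-60,160],"yaw":0}]' 130
python3 -c "
from h import *
s=snap('side','s17.png'); im=s['image'][145:265,230:400,::-1]; cv2.imwrite('pics/z9.png',cv2.resize(im,None,fx=4.5,fy=4.5,interpolation=2))
s=snap('top','t17.png'); im=s['image'][95:255,190:390,::-1]; cv2.imwrite('pics/z10.png',cv2.resize(im,None,fx=3.7,fy=3.7,interpolation=2))
for o in items(s): 
  if .3<o['eye'][0]<.6: print(o['col'],np.round(o['px']),'eye',o['eye'].round(4),'yaw',round(o['yaw'],3),'head',round(o['head'],3),'tail',round(o['tail'],3))
" 2>/dev/null
```

```text
time: 31.85
tool_pos: [0.4654, -0.0257, 0.1452]
ee_rot: [-1.573, 0.0, 1.643]
wrist_force: [-0.2, 0.3, -0.2]
width: 0.0458
orange [213. 210.] eye [0.4984 0.256 ] yaw -0.086 head 0.017 tail 0.103
orange [248. 222.] eye [0.4726 0.1605] yaw 0.035 head 0.015 tail 0.12
orange [577. 187.] eye [ 0.5532 -0.8659] yaw -1.361 head 0.01 tail 0.103
```

View pics/z9.png

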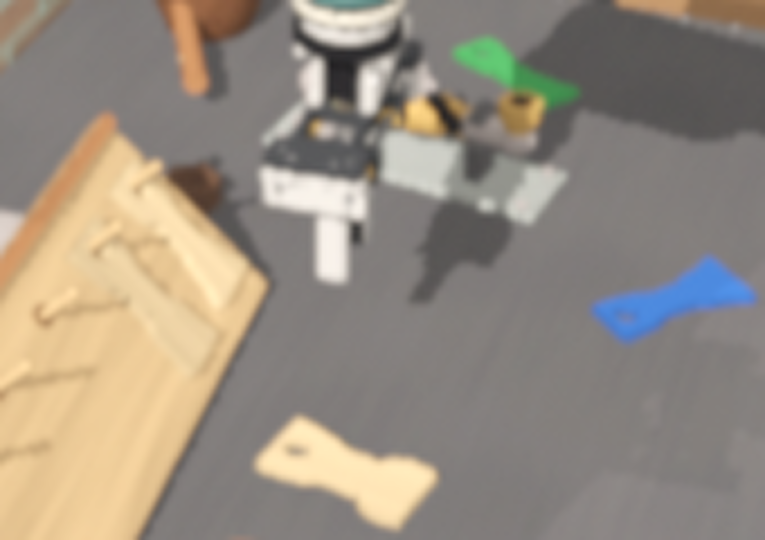

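View pics/z10.png

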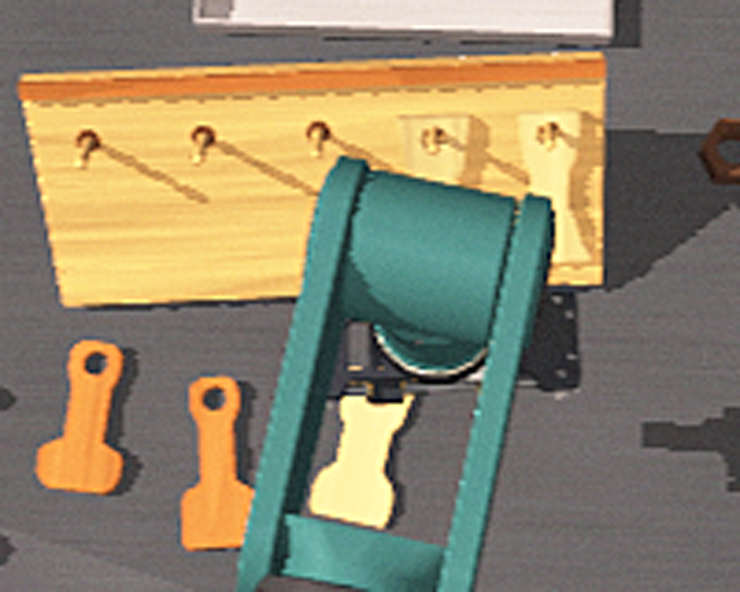

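template_slim is hung on peg 4, flat. Next is template_squat.

```bash
python3 -c "
from h import *
s=load('s17.png'); print(proj(s,[.4805,.0322,.006]))
go((.4363,.0406,.07),1.384)"
```

```text
[[295.58763304 244.17738473]]
t 31.95 pos [ 0.4673 -0.0257  0.1452] head 1.6438 q6 -1.82 delta [68.5 75.1 26.3] turn 0.26 F [-0.   0.2 -0.2] w 0.0458
```

```bash
python3 -m handwheel '[{"delta_pos":[30,15,12],"yaw":0.1},{"delta_pos":[60,40,24],"yaw":0.2},{"delta_pos":[68,70,26],"yaw":0.26},{"delta_pos":[68,75,26],"yaw":0.26},{"delta_pos":[68,75,26],"yaw":0.26},{"delta_pos":[68,75,26],"yaw":0.26},{"delta_pos":[68,75,26],"yaw":0.26}]'; python3 -c "
from h import *
go((.4363,.0406,.0012),1.384)"
```

```text
time: 32.65
tool_pos: [0.4375, 0.0396, 0.0712]
ee_rot: [-1.574, -0.0, 1.384]
wrist_force: [0.4, 0.1, 1.0]
width: 0.0461
t 32.65 pos [0.4375 0.0396 0.0712] head 1.3836 q6 -1.42 delta [ 0.7 70.   1.6] turn -0.0 F [0.4 0.1 1. ] w 0.0461
```

```bash
python3 -m handwheel '[{"delta_pos":[1,30,1],"yaw":0},{"delta_pos":[1,55,1],"yaw":0},{"delta_pos":[1,66,1],"yaw":0},{"delta_pos":[1,69,1],"yaw":0},{"delta_pos":[1,69,1],"yaw":0},{"delta_pos":[1,69,1],"yaw":0},{"delta_pos":[1,69,1],"yaw":0}]' 100; python3 -m handwheel '[{"delta_pos":[0,0,0],"yaw":0},{"delta_pos":[0,0,0],"yaw":0},{"delta_pos":[0,0,0],"yaw":0},{"delta_pos":[0,0,0],"yaw":0},{"delta_pos":[0,0,0],"yaw":0},{"delta_pos":[0,0,0],"yaw":0}]' 255; python3 -c "
from h import *
go((.4363,.0406,.0012),1.384)"
```

```text
time: 33.35
tool_pos: [0.4361, 0.0413, 0.0017]
ee_rot: [-1.574, -0.001, 1.384]
wrist_force: [-0.5, -0.4, -0.7]
width: 0.0572
time: 33.95
tool_pos: [0.435, 0.0414, 0.0006]
ee_rot: [-1.571, -0.0, 1.384]
wrist_force: [-0.7, -0.9, 1.8]
width: 0.0356
t 33.95 pos [0.435  0.0414 0.0006] head 1.384 q6 -1.42 delta [-0.5 -0.6 -1.4] turn 0.0 F [-0.7 -0.9  1.8] w 0.0356
```

```bash
python3 -m handwheel '[{"delta_pos":[0,-15,0],"yaw":0},{"delta_pos":[0,-40,0],"yaw":0},{"delta_pos":[0,-75,0],"yaw":-0.1},{"delta_pos":[0,-85,0],"yaw":-0.2},{"delta_pos":[0,-85,0],"yaw":-0.26},{"delta_pos":[0,-85,0],"yaw":-0.26},{"delta_pos":[0,-85,0],"yaw":-0.26}]'; python3 -c "
from h import *
gr(3,-17,52,.0035)"
```

```text
time: 34.65
tool_pos: [0.4344, 0.0415, 0.0849]
ee_rot: [-1.57, -0.0, 1.643]
wrist_force: [0.8, -0.5, -1.4]
width: 0.036
t 34.65 pos [0.4344 0.0415 0.0849] head 1.6427 q6 -1.68 delta [  16.9   27.3 -106.9] turn -0.002 F [ 0.8 -0.5 -1.4] w 0.036
```

```bash
python3 -m handwheel '[{"delta_pos":[8,5,-45],"yaw":0},{"delta_pos":[17,10,-80],"yaw":0},{"delta_pos":[17,22,-102],"yaw":0},{"delta_pos":[17,26,-107],"yaw":0},{"delta_pos":[17,26,-107],"yaw":0},{"delta_pos":[17,26,-107],"yaw":0}]'; python3 -c "
from h import *
gr(3,34,52,.0035)"
```

```text
time: 35.25
tool_pos: [0.5394, 0.066, 0.0591]
ee_rot: [-1.57, -0.0, 1.644]
wrist_force: [-0.9, 0.1, -0.4]
width: 0.036
t 35.25 pos [0.5394 0.066  0.0591] head 1.6435 q6 -1.63 delta [  0.    1.6 -51.4] turn -0.001 F [-0.9  0.1 -0.4] w 0.036
```

```bash
python3 -m handwheel '[{"delta_pos":[0,1,-6],"yaw":0},{"delta_pos":[0,1,-12],"yaw":0},{"delta_pos":[0,1,-18],"yaw":0},{"delta_pos":[0,1,-24],"yaw":0},{"delta_pos":[0,1,-30],"yaw":0},{"delta_pos":[0,1,-36],"yaw":0},{"delta_pos":[0,1,-42],"yaw":0},{"delta_pos":[0,1,-47],"yaw":0},{"delta_pos":[0,1,-51],"yaw":0},{"delta_pos":[0,1,-51],"yaw":0}]'; python3 -m handwheel '[{"delta_pos":[0,-16,16],"yaw":0},{"delta_pos":[0,-32,32],"yaw":0},{"delta_pos":[0,-45,20],"yaw":0},{"delta_pos":[0,-59,6],"yaw":0},{"delta_pos":[0,-60,3],"yaw":0},{"delta_pos":[0,-60,3],"yaw":0},{"delta_pos":[0,-60,3],"yaw":0}]'; python3 -c "
from h import *
gr(3,30,111,.0035)
s=snap('side','s18.png'); im=s['image'][160:240,220:320,::-1]; cv2.imwrite('pics/z11.png',cv2.resize(im,None,fx=7,fy=7,interpolation=2))"
```

```text
time: 36.25
tool_pos: [0.5865, 0.0696, 0.0578]
ee_rot: [-1.561, -0.0, 1.644]
wrist_force: [-10.5, -0.6, 2.1]
width: 0.0356
time: 36.95
tool_pos: [0.5872, 0.0696, 0.1176]
ee_rot: [-1.569, -0.0, 1.644]
wrist_force: [0.4, 0.9, -0.8]
width: 0.0356
t 36.95 pos [0.5872 0.0696 0.1176] head 1.6439 q6 -1.62 delta [-0.1  1.1  0.5] turn -0.0 F [ 0.4  0.9 -0.8] w 0.0356
```

View pics/z11.png

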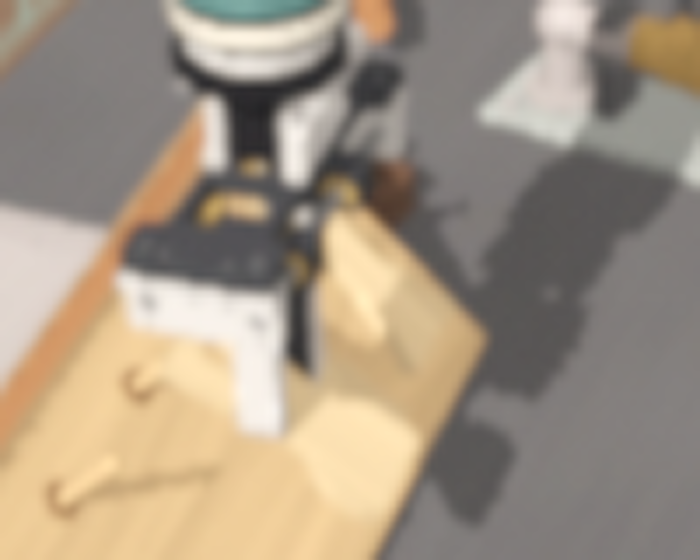

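The squat is tilted, and peg 3 at (140,382) shows beside its head. Threading it on now.

```bash
python3 -m handwheel '[{"delta_pos":[0,5,-5],"yaw":0},{"delta_pos":[0,10,-10],"yaw":0},{"delta_pos":[0,15,-15],"yaw":0},{"delta_pos":[0,20,-20],"yaw":0},{"delta_pos":[0,20,-20],"yaw":0},{"delta_pos":[0,20,-20],"yaw":0}]'
python3 -c "
from h import *
gr(3,62,79,.0035)"
```

```text
time: 37.6
tool_pos: [0.6089, 0.0712, 0.0982]
ee_rot: [-1.572, -0.0, 1.644]
wrist_force: [3.5, -0.1, -0.8]
width: 0.0356
t 37.6 pos [0.6089 0.0712 0.0982] head 1.644 q6 -1.62 delta [-0.1 13.7 -9.7] turn -0.0 F [ 3.5 -0.1 -0.8] w 0.0356
```

```bash
python3 -m handwheel '[{"delta_pos":[0,1,-4],"yaw":0},{"delta_pos":[0,5,-8],"yaw":0},{"delta_pos":[0,10,-12],"yaw":0},{"delta_pos":[0,13,-13],"yaw":0},{"delta_pos":[0,13,-13],"yaw":0},{"delta_pos":[0,13,-13],"yaw":0}]'
python3 -c "
from h import *
gr(3,62,79,.0035)"
```

```text
time: 38.2
tool_pos: [0.6206, 0.0721, 0.0859]
ee_rot: [-1.57, 0.0, 1.644]
wrist_force: [-4.1, -0.3, 4.1]
width: 0.0356
t 38.2 pos [0.6206 0.0721 0.0859] head 1.644 q6 -1.62 delta [-0.1  1.4  2. ] turn -0.0 F [-4.1 -0.3  4.1] w 0.0356
```

```bash
python3 -m handwheel '[{"delta_pos":[0,0,0],"yaw":0},{"delta_pos":[0,0,0],"yaw":0},{"delta_pos":[0,0,0],"yaw":0},{"delta_pos":[0,0,0],"yaw":0},{"delta_pos":[0,-10,10],"yaw":0},{"delta_pos":[0,-30,25],"yaw":0},{"delta_pos":[0,-60,50],"yaw":0},{"delta_pos":[0,-60,80],"yaw":0},{"delta_pos":[0,-60,110],"yaw":0},{"delta_pos":[0,-60,140],"yaw":0},{"delta_pos":[0,-60,160],"yaw":0},{"delta_pos":[0,-60,160],"yaw":0}]' 130
python3 -c "
from h import *
s=snap('side','s19.png'); im=s['image'][145:305,190:360,::-1]; cv2.imwrite('pics/z12.png',cv2.resize(im,None,fx=3.5,fy=3.5,interpolation=2))
s=snap('top','t19.png'); im=s['image'][95:255,190:390,::-1]; cv2.imwrite('pics/z13.png',cv2.resize(im,None,fx=3.7,fy=3.7,interpolation=2))
for o in items(s): 
  if .3<o['eye'][0]<.6: print(o['col'],np.round(o['px']),'eye',o['eye'].round(4),'yaw',round(o['yaw'],3),'head',round(o['head'],3),'tail',round(o['tail'],3))
" 2>/dev/null
```

```text
time: 39.4
tool_pos: [0.4602, 0.0604, 0.1461]
ee_rot: [-1.573, 0.0, 1.644]
wrist_force: [0.1, 0.4, -0.2]
width: 0.0461
orange [213. 210.] eye [0.4984 0.256 ] yaw -0.086 head 0.017 tail 0.103
orange [577. 187.] eye [ 0.5582 -0.8699] yaw -1.366 head 0.005 tail 0.108
```

View pics/z12.png

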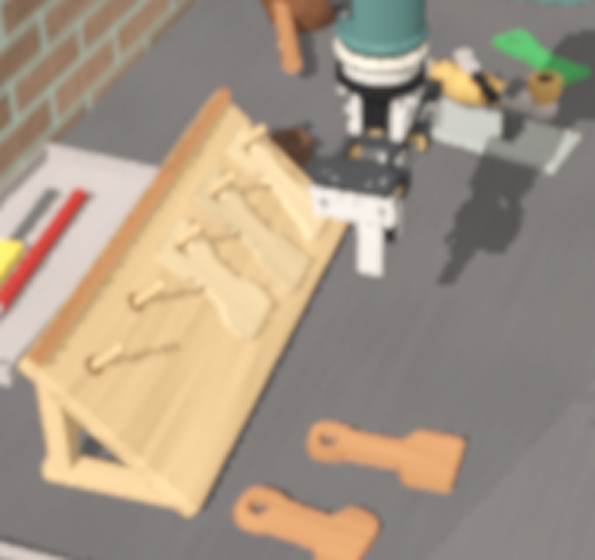

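View pics/z13.png

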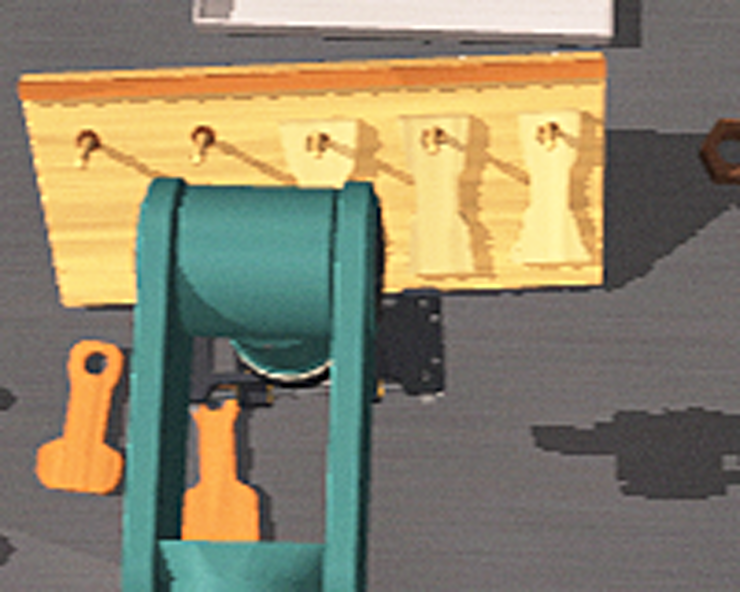

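Three are hung flat on pegs 3, 4 and 5. Next is paddle_long; the partial view shows it still in its measured place, with its eye at the (322,440) crop.

```bash
python3 -c "
from h import *
s=load('s19.png'); print((proj(s,[.4726,.1604,.006])[0]-[190,145])*3.5)
go((.4268,.1558,.07),1.670)"
```

```text
[326.93530066 438.54160226]
t 39.5 pos [0.4622 0.0604 0.146 ] head 1.644 q6 -1.64 delta [97.7 76.  28.6] turn -0.026 F [-0.3 -0.   0.4] w 0.046
```

```bash
python3 -m handwheel '[{"delta_pos":[40,10,12],"yaw":-0.026},{"delta_pos":[80,30,24],"yaw":-0.026},{"delta_pos":[98,60,28],"yaw":-0.026},{"delta_pos":[98,75,28],"yaw":-0.026},{"delta_pos":[98,75,28],"yaw":-0.026},{"delta_pos":[98,75,28],"yaw":-0.026},{"delta_pos":[98,75,28],"yaw":-0.026}]'; python3 -c "
from h import *
go((.4268,.1558,.0015),1.670)"
```

```text
time: 40.2
tool_pos: [0.4281, 0.1561, 0.0718]
ee_rot: [-1.574, -0.0, 1.669]
wrist_force: [0.1, -0.5, -0.1]
width: 0.0458
t 40.2 pos [0.4281 0.1561 0.0718] head 1.6692 q6 -1.44 delta [-0.2 70.3  1.5] turn -0.001 F [ 0.1 -0.5 -0.1] w 0.0458
```

```bash
python3 -m handwheel '[{"delta_pos":[0,30,0],"yaw":0},{"delta_pos":[0,55,0],"yaw":0},{"delta_pos":[0,66,0],"yaw":0},{"delta_pos":[0,69,0],"yaw":0},{"delta_pos":[0,69,0],"yaw":0},{"delta_pos":[0,69,0],"yaw":0},{"delta_pos":[0,69,0],"yaw":0}]'; python3 -m handwheel '[{"delta_pos":[0,0,0],"yaw":0},{"delta_pos":[0,0,0],"yaw":0},{"delta_pos":[0,0,0],"yaw":0},{"delta_pos":[0,0,0],"yaw":0},{"delta_pos":[0,0,0],"yaw":0},{"delta_pos":[0,0,0],"yaw":0}]' 255; python3 -m handwheel '[{"delta_pos":[0,-15,0],"yaw":0},{"delta_pos":[0,-40,0],"yaw":0},{"delta_pos":[0,-75,0],"yaw":0.026},{"delta_pos":[0,-85,0],"yaw":0.026},{"delta_pos":[0,-85,0],"yaw":0.026},{"delta_pos":[0,-85,0],"yaw":0.026}]'; python3 -c "
from h import *
gr(2,-19,52,.004)"
```

```text
time: 40.9
tool_pos: [0.4277, 0.1563, 0.0029]
ee_rot: [-1.574, -0.0, 1.67]
wrist_force: [0.3, 0.1, 0.3]
width: 0.0462
time: 41.5
tool_pos: [0.4267, 0.156, 0.0018]
ee_rot: [-1.571, 0.0, 1.67]
wrist_force: [-0.2, -0.4, 3.5]
width: 0.0258
time: 42.1
tool_pos: [0.4256, 0.1559, 0.085]
ee_rot: [-1.569, 0.0, 1.644]
wrist_force: [-0.8, -0.6, -0.4]
width: 0.0254
t 42.1 pos [0.4256 0.1559 0.085 ] head 1.6443 q6 -1.42 delta [ -11.7   27.7 -105.4] turn 0.0 F [-0.8 -0.6 -0.4] w 0.0254
```

```bash
python3 -m handwheel '[{"delta_pos":[-5,5,-45],"yaw":0},{"delta_pos":[-12,10,-80],"yaw":0},{"delta_pos":[-12,22,-101],"yaw":0},{"delta_pos":[-12,26,-105],"yaw":0},{"delta_pos":[-12,26,-105],"yaw":0},{"delta_pos":[-12,26,-105],"yaw":0}]'; python3 -m handwheel '[{"delta_pos":[0,0,-7],"yaw":0},{"delta_pos":[0,0,-13],"yaw":0},{"delta_pos":[0,0,-19],"yaw":0},{"delta_pos":[0,0,-25],"yaw":0},{"delta_pos":[0,0,-31],"yaw":0},{"delta_pos":[0,0,-37],"yaw":0},{"delta_pos":[0,0,-43],"yaw":0},{"delta_pos":[0,0,-49],"yaw":0},{"delta_pos":[0,0,-52],"yaw":0},{"delta_pos":[0,0,-52],"yaw":0}]'; python3 -c "
from h import *
gr(2,34,52,.0035)
s=snap('side','s20.png'); im=s['image'][180:260,220:320,::-1]; cv2.imwrite('pics/z14.png',cv2.resize(im,None,fx=7,fy=7,interpolation=2))"
```

```text
time: 42.7
tool_pos: [0.5305, 0.1518, 0.0594]
ee_rot: [-1.568, 0.0, 1.644]
wrist_force: [0.0, 0.5, -0.5]
width: 0.0256
time: 43.7
tool_pos: [0.5816, 0.1558, 0.0605]
ee_rot: [-1.566, -0.0, 1.645]
wrist_force: [-5.2, -0.1, 1.2]
width: 0.0254
t 43.7 pos [0.5816 0.1558 0.0605] head 1.6447 q6 -1.48 delta [-0.1  3.  -2.8] turn 0.0 F [-5.2 -0.1  1.2] w 0.0254
```

View pics/z14.png

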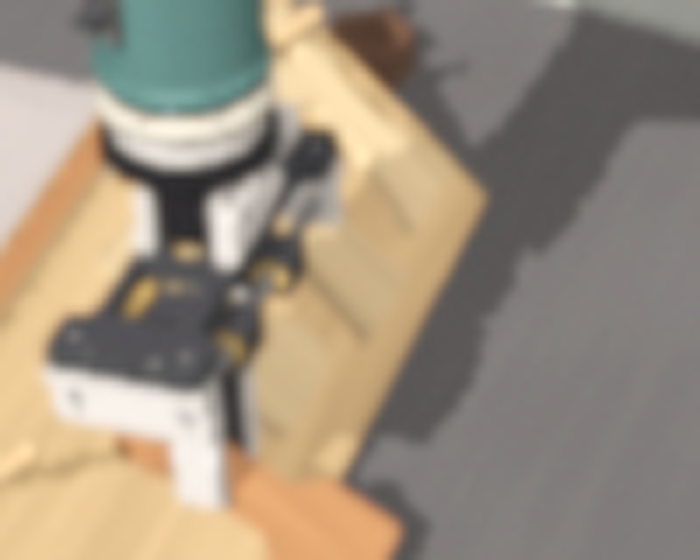

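```bash
python3 -m handwheel '[{"delta_pos":[0,-16,16],"yaw":0},{"delta_pos":[0,-32,32],"yaw":0},{"delta_pos":[0,-45,18],"yaw":0},{"delta_pos":[0,-57,4],"yaw":0},{"delta_pos":[0,-57,0],"yaw":0},{"delta_pos":[0,-57,0],"yaw":0},{"delta_pos":[0,-57,0],"yaw":0}]'; python3 -c "
from h import *
gr(2,30.5,112,.0032)
s=snap('side','s21.png'); im=s['image'][180:260,200:300,::-1]; cv2.imwrite('pics/z15.png',cv2.resize(im,None,fx=7,fy=7,interpolation=2))"
```

```text
time: 44.45
tool_pos: [0.5834, 0.1557, 0.1172]
ee_rot: [-1.57, -0.0, 1.644]
wrist_force: [-0.7, 0.1, 1.3]
width: 0.0254
t 44.45 pos [0.5834 0.1557 0.1172] head 1.6442 q6 -1.48 delta [ 0.1 -0.6  2.5] turn -0.0 F [-0.7  0.1  1.3] w 0.0254
```

View pics/z15.png

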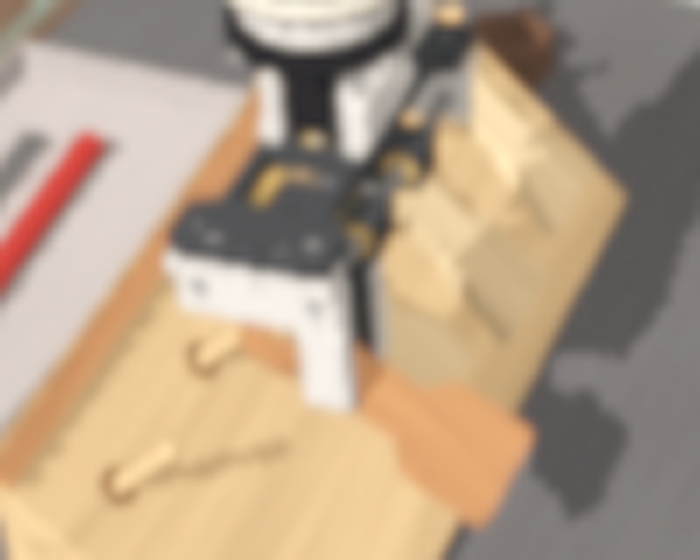

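```bash
python3 -m handwheel '[{"delta_pos":[0,5,-5],"yaw":0},{"delta_pos":[0,10,-10],"yaw":0},{"delta_pos":[0,15,-15],"yaw":0},{"delta_pos":[0,20,-19],"yaw":0},{"delta_pos":[0,20,-19],"yaw":0},{"delta_pos":[0,20,-19],"yaw":0}]'
python3 -c "
from h import *
gr(2,62,79,.0032)
s=snap('side','s22.png'); im=s['image'][180:260,200:300,::-1]; cv2.imwrite('pics/z16.png',cv2.resize(im,None,fx=7,fy=7,interpolation=2))"
```

```text
time: 45.1
tool_pos: [0.5977, 0.1569, 0.0992]
ee_rot: [-1.559, 0.0, 1.645]
wrist_force: [-19.0, -2.3, 17.1]
width: 0.0259
t 45.1 pos [0.5977 0.1569 0.0992] head 1.6447 q6 -1.48 delta [ -0.1  14.2 -14.8] turn 0.0 F [-19.   -2.3  17.1] w 0.0259
```

View pics/z16.png

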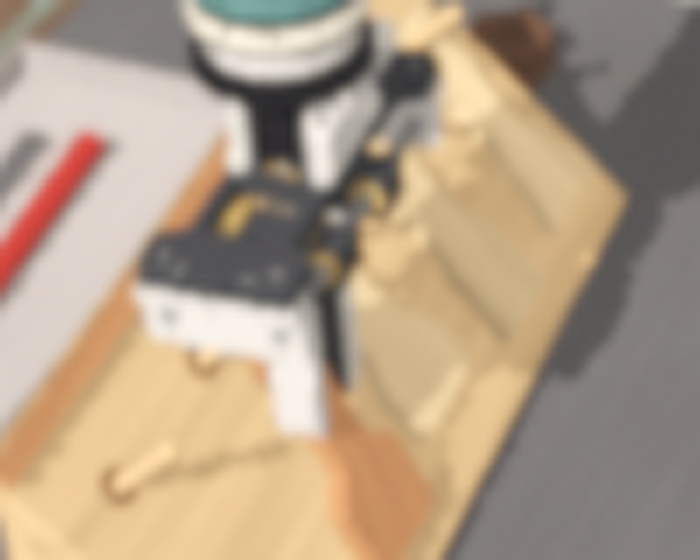

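This one hit the peg: about 25 N along the normal, and the paddle turned in the grip. I'll back off and measure how it sits now.

```bash
python3 -m handwheel '[{"delta_pos":[0,-12,12],"yaw":0},{"delta_pos":[0,-24,24],"yaw":0},{"delta_pos":[0,-40,40],"yaw":0},{"delta_pos":[0,-40,40],"yaw":0},{"delta_pos":[0,-40,40],"yaw":0},{"delta_pos":[0,-40,40],"yaw":0}]'
python3 -c "
from h import *
gr(2,62,79,.0032)
s=snap('side','s23.png'); im=s['image'][170:270,200:320,::-1]; cv2.imwrite('pics/z17.png',cv2.resize(im,None,fx=6,fy=6,interpolation=2))
s=snap('top','t23.png'); im=s['image'][100:240,180:330,::-1]; cv2.imwrite('pics/z18.png',cv2.resize(im,None,fx=4,fy=4,interpolation=2))
for a in(.5,.785,1.0,1.2): print(a,(proj(s,eyepred(.046,a,.0032))[0]-[180,100])*4,(proj(s,eyepred(-.072,a,.0032))[0]-[180,100])*4)
s=load('s23.png')
for a in(.5,.785,1.0,1.2): print(a,(proj(s,eyepred(.046,a,.0032))[0]-[200,170])*6,(proj(s,eyepred(-.072,a,.0032))[0]-[200,170])*6)
"
```

```text
time: 45.75
tool_pos: [0.5631, 0.1539, 0.1358]
ee_rot: [-1.569, 0.0, 1.644]
wrist_force: [-0.1, -0.3, -0.3]
width: 0.0261
t 45.75 pos [0.5631 0.1539 0.1358] head 1.6438 q6 -1.47 delta [  0.4  50.9 -49.4] turn -0.0 F [-0.1 -0.3 -0.3] w 0.0261
0.5 [250.40019785 175.4070709 ] [266.05832341 345.21825994]
0.785 [248.07774081 182.16228685] [269.28583711 332.8128987 ]
1.0 [246.75846264 190.7099183 ] [271.02694982 318.98022713]
1.2 [245.93780939 200.9785866 ] [272.05483051 303.2917668 ]
0.5 [255.91723041 310.38844064] [455.13455583 433.8974612 ]
0.785 [269.08047627 296.73451582] [433.22659266 453.6420657 ]
1.0 [282.69823238 289.64541589] [411.64035955 463.41826422]
1.2 [297.62881452 285.90635677] [388.62463595 468.20516042]
```

View pics/z17.png

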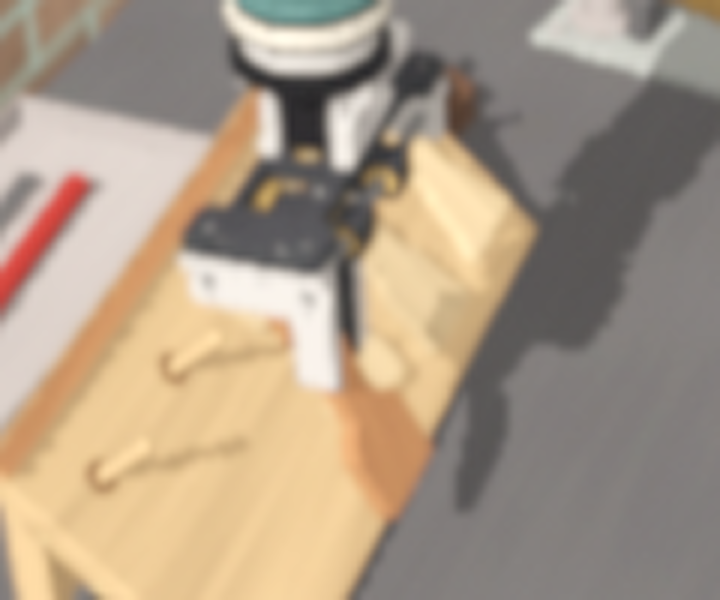

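View pics/z18.png

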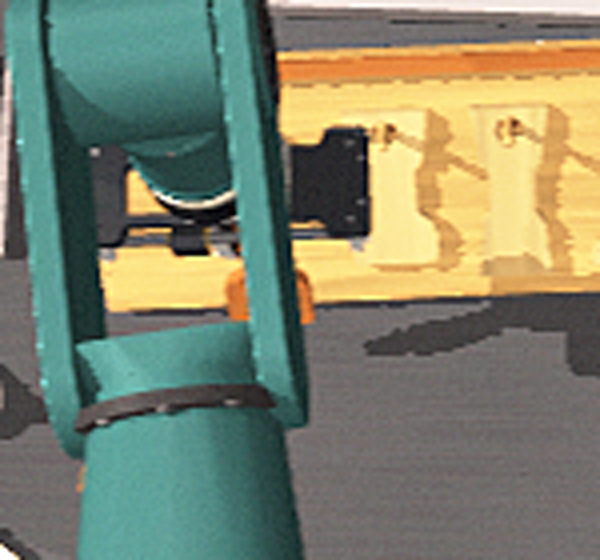

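From the tail position, the paddle now sits at about 57° instead of 43°. Across the four tries the contact forces say my peg line is a few mm low, which fits the side camera's 1.5 px vertical bias. I'll retry with the eye about 6 mm further up the slope.

```bash
python3 -m handwheel '[{"delta_pos":[0,7,-10],"yaw":0},{"delta_pos":[0,15,-21],"yaw":0},{"delta_pos":[0,22,-31],"yaw":0},{"delta_pos":[0,22,-31],"yaw":0},{"delta_pos":[0,22,-31],"yaw":0},{"delta_pos":[0,22,-31],"yaw":0}]'
python3 -c "
from h import *
gr(2,44,107.5,.0032)
s=snap('side','s24.png'); im=s['image'][170:270,200:320,::-1]; cv2.imwrite('pics/z19.png',cv2.resize(im,None,fx=6,fy=6,interpolation=2))"
```

```text
time: 46.45
tool_pos: [0.5939, 0.1564, 0.1156]
ee_rot: [-1.571, -0.0, 1.644]
wrist_force: [-0.3, 0.1, -0.5]
width: 0.0256
t 46.45 pos [0.5939 0.1564 0.1156] head 1.644 q6 -1.48 delta [ 0.2  2.3 -0.4] turn -0.0 F [-0.3  0.1 -0.5] w 0.0256
```

View pics/z19.png

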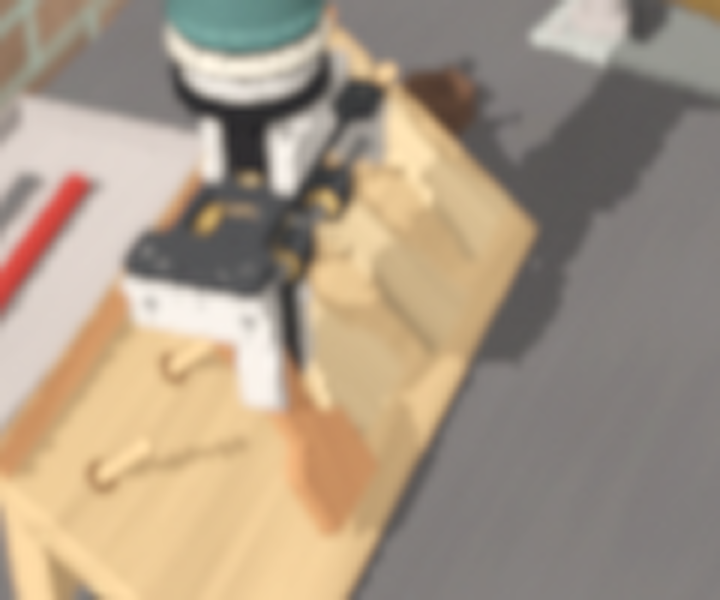

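```bash
python3 -m handwheel '[{"delta_pos":[0,3,-3],"yaw":0},{"delta_pos":[0,6,-6],"yaw":0},{"delta_pos":[0,8,-8],"yaw":0},{"delta_pos":[0,8,-8],"yaw":0}]'
python3 -m handwheel '[{"delta_pos":[0,3,-3],"yaw":0},{"delta_pos":[0,6,-6],"yaw":0},{"delta_pos":[0,6,-6],"yaw":0}]'
python3 -c "
from h import *
gr(2,44,107.5,.0032)"
```

```text
time: 46.9
tool_pos: [0.6018, 0.1569, 0.1069]
ee_rot: [-1.57, 0.0, 1.644]
wrist_force: [0.5, -0.2, -1.4]
width: 0.0258
time: 47.2
tool_pos: [0.6081, 0.1574, 0.1019]
ee_rot: [-1.571, -0.0, 1.644]
wrist_force: [-1.3, 0.6, 2.2]
width: 0.0257
t 47.2 pos [0.6081 0.1574 0.1019] head 1.644 q6 -1.48 delta [  0.2 -11.4  13.8] turn -0.0 F [-1.3  0.6  2.2] w 0.0257
```

```bash
python3 -m handwheel '[{"delta_pos":[0,3,-3],"yaw":0},{"delta_pos":[0,6,-6],"yaw":0},{"delta_pos":[0,6,-6],"yaw":0}]'
python3 -c "
from h import *
gr(2,62,79,.0032)
s=snap('side','s25.png'); im=s['image'][170:270,200:320,::-1]; cv2.imwrite('pics/z20.png',cv2.resize(im,None,fx=6,fy=6,interpolation=2))"
```

```text
time: 47.5
tool_pos: [0.6139, 0.1578, 0.0949]
ee_rot: [-1.57, -0.0, 1.644]
wrist_force: [-0.1, -0.3, 3.1]
width: 0.0253
t 47.5 pos [0.6139 0.1578 0.0949] head 1.6439 q6 -1.48 delta [ 0.3 10.1  1.6] turn -0.0 F [-0.1 -0.3  3.1] w 0.0253
```

View pics/z20.png

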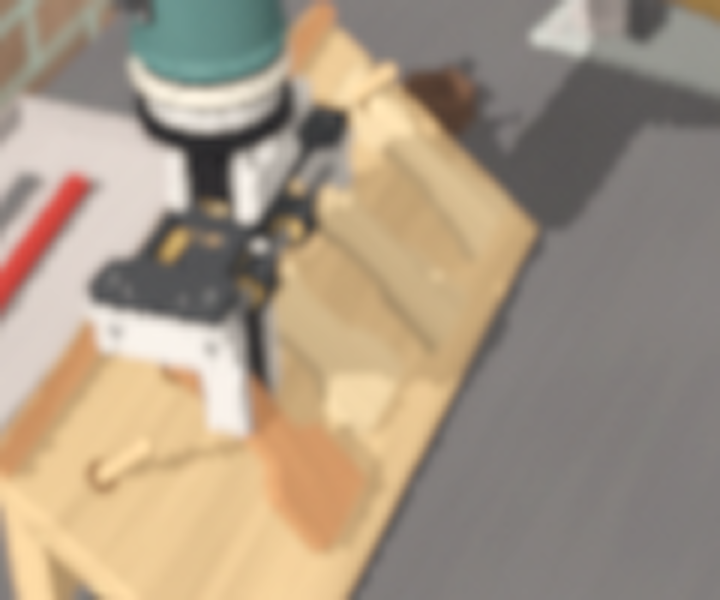

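```bash
python3 -m handwheel '[{"delta_pos":[0,3,-2],"yaw":0},{"delta_pos":[0,6,-3],"yaw":0},{"delta_pos":[0,7,-3],"yaw":0},{"delta_pos":[0,7,-3],"yaw":0}]'
python3 -c "
from h import *
gr(2,62,79,.0032)
s=snap('side','s26.png'); im=s['image'][170:270,200:320,::-1]; cv2.imwrite('pics/z21.png',cv2.resize(im,None,fx=6,fy=6,interpolation=2))"
```

```text
time: 47.95
tool_pos: [0.6167, 0.158, 0.0885]
ee_rot: [-1.571, -0.0, 1.644]
wrist_force: [-1.6, 0.4, 4.9]
width: 0.0258
t 47.95 pos [0.6167 0.158  0.0885] head 1.644 q6 -1.48 delta [0.3 3.7 4.4] turn -0.0 F [-1.6  0.4  4.9] w 0.0258
```

View pics/z21.png

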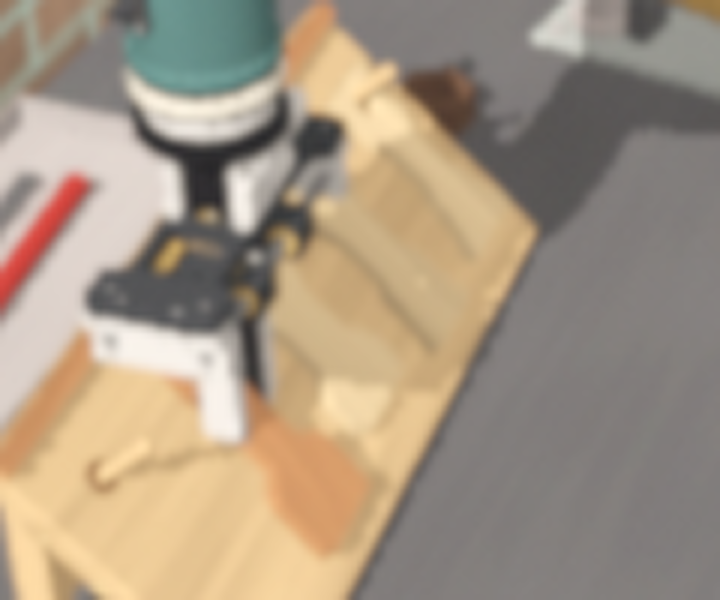

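```bash
python3 -m handwheel '[{"delta_pos":[0,0,0],"yaw":0},{"delta_pos":[0,0,0],"yaw":0},{"delta_pos":[0,0,0],"yaw":0},{"delta_pos":[0,0,0],"yaw":0},{"delta_pos":[0,-10,10],"yaw":0},{"delta_pos":[0,-30,25],"yaw":0},{"delta_pos":[0,-60,50],"yaw":0},{"delta_pos":[0,-60,80],"yaw":0},{"delta_pos":[0,-60,110],"yaw":0},{"delta_pos":[0,-60,140],"yaw":0},{"delta_pos":[0,-60,160],"yaw":0},{"delta_pos":[0,-60,160],"yaw":0}]' 130
python3 -c "
from h import *
s=snap('side','s27.png'); im=s['image'][160:330,190:330,::-1]; cv2.imwrite('pics/z22.png',cv2.resize(im,None,fx=3.5,fy=3.5,interpolation=2))
s=snap('top','t27.png'); im=s['image'][95:255,150:390,::-1]; cv2.imwrite('pics/z23.png',cv2.resize(im,None,fx=3.3,fy=3.3,interpolation=2))
for o in items(s): 
  if .3<o['eye'][0]<.6: print(o['col'],np.round(o['px']),'eye',o['eye'].round(4),'yaw',round(o['yaw'],3),'head',round(o['head'],3),'tail',round(o['tail'],3))
print((proj(load('s27.png'),[.4984,.256,.006])[0]-[190,160])*3.5)
" 2>/dev/null
```

```text
time: 49.2
tool_pos: [0.4556, 0.1464, 0.1494]
ee_rot: [-1.573, -0.0, 1.645]
wrist_force: [0.4, 0.1, 0.4]
width: 0.0461
orange [577. 187.] eye [ 0.5575 -0.8698] yaw -1.363 head 0.006 tail 0.107
[256.51878126 453.74243762]
```

View pics/z22.png

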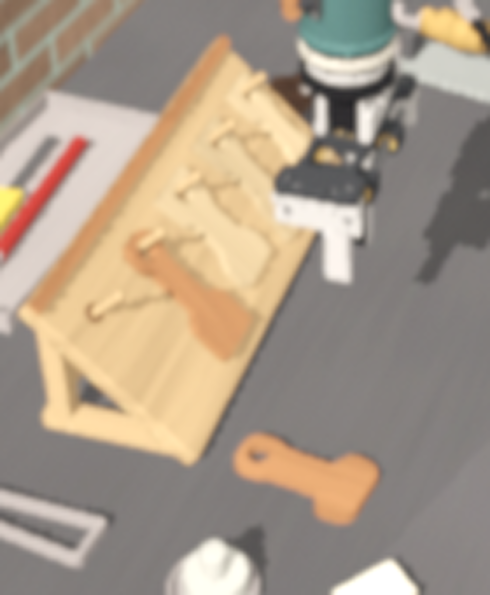

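View pics/z23.png

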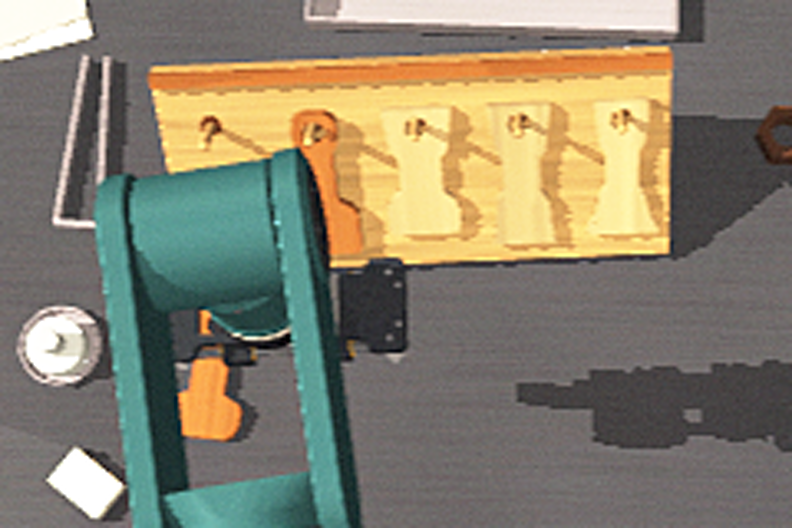

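paddle_long hangs on peg 2. paddle_broad is unmoved: its eye is seen at (257,453) and predicted at (256.5,453.7).

```bash
python3 -c "
from h import *
go((.4546,.2598,.07),1.485)"
```

```text
t 49.3 pos [0.4578 0.1464 0.1493] head 1.6441 q6 -1.45 delta [113.3  79.3  -4.9] turn 0.159 F [ 0.7  1.4 -0.8] w 0.0462
```

```bash
python3 -m handwheel '[{"delta_pos":[40,10,-2],"yaw":0.08},{"delta_pos":[80,30,-4],"yaw":0.159},{"delta_pos":[113,60,-4],"yaw":0.159},{"delta_pos":[113,79,-4],"yaw":0.159},{"delta_pos":[113,79,-4],"yaw":0.159},{"delta_pos":[113,79,-4],"yaw":0.159},{"delta_pos":[113,79,-4],"yaw":0.159}]'; python3 -c "
from h import *
go((.4546,.2598,.0015),1.485)"
```

```text
time: 50.0
tool_pos: [0.4546, 0.2593, 0.0711]
ee_rot: [-1.573, -0.001, 1.484]
wrist_force: [0.3, -0.3, -0.0]
width: 0.0461
t 50.0 pos [0.4546 0.2593 0.0711] head 1.484 q6 -1.07 delta [ 0.4 69.6  0.2] turn -0.001 F [ 0.3 -0.3 -0. ] w 0.0461
```

```bash
python3 -m handwheel '[{"delta_pos":[0,30,0],"yaw":0},{"delta_pos":[0,55,0],"yaw":0},{"delta_pos":[0,66,0],"yaw":0},{"delta_pos":[0,69,0],"yaw":0},{"delta_pos":[0,69,0],"yaw":0},{"delta_pos":[0,69,0],"yaw":0},{"delta_pos":[0,69,0],"yaw":0}]'; python3 -m handwheel '[{"delta_pos":[0,0,0],"yaw":0},{"delta_pos":[0,0,0],"yaw":0},{"delta_pos":[0,0,0],"yaw":0},{"delta_pos":[0,0,0],"yaw":0},{"delta_pos":[0,0,0],"yaw":0},{"delta_pos":[0,0,0],"yaw":0}]' 255; python3 -m handwheel '[{"delta_pos":[0,-15,0],"yaw":0},{"delta_pos":[0,-40,0],"yaw":0},{"delta_pos":[0,-75,0],"yaw":-0.1},{"delta_pos":[0,-85,0],"yaw":-0.159},{"delta_pos":[0,-85,0],"yaw":-0.159},{"delta_pos":[0,-85,0],"yaw":-0.159}]'; python3 -c "
from h import *
gr(1,-21,56,.004)"
```

```text
time: 50.7
tool_pos: [0.4541, 0.2598, 0.002]
ee_rot: [-1.573, -0.002, 1.485]
wrist_force: [0.5, -0.0, 0.4]
width: 0.0462
time: 51.3
tool_pos: [0.4532, 0.2594, 0.0008]
ee_rot: [-1.571, -0.0, 1.485]
wrist_force: [0.1, -0.3, 2.7]
width: 0.0298
time: 51.9
tool_pos: [0.4524, 0.2591, 0.0845]
ee_rot: [-1.569, 0.0, 1.643]
wrist_force: [-1.0, 0.2, -0.7]
width: 0.0293
t 51.9 pos [0.4524 0.2591 0.0845] head 1.6427 q6 -1.23 delta [-26.2  23.4 -69.2] turn -0.002 F [-1.   0.2 -0.7] w 0.0293
```

```bash
python3 -m handwheel '[{"delta_pos":[-12,5,-25],"yaw":0},{"delta_pos":[-26,15,-50],"yaw":0},{"delta_pos":[-26,23,-66],"yaw":0},{"delta_pos":[-26,24,-69],"yaw":0},{"delta_pos":[-26,24,-69],"yaw":0},{"delta_pos":[-26,24,-69],"yaw":0}]'; python3 -c "
from h import *
gr(1,37,54,.004)"
```

```text
time: 52.5
tool_pos: [0.5226, 0.2385, 0.0609]
ee_rot: [-1.569, 0.0, 1.644]
wrist_force: [-0.2, -0.2, 0.3]
width: 0.0298
t 52.5 pos [0.5226 0.2385 0.0609] head 1.6442 q6 -1.31 delta [ -0.6   1.8 -58.5] turn -0.0 F [-0.2 -0.2  0.3] w 0.0298
```

```bash
python3 -m handwheel '[{"delta_pos":[0,1,-7],"yaw":0},{"delta_pos":[0,1,-13],"yaw":0},{"delta_pos":[0,1,-19],"yaw":0},{"delta_pos":[0,1,-25],"yaw":0},{"delta_pos":[0,1,-31],"yaw":0},{"delta_pos":[0,1,-37],"yaw":0},{"delta_pos":[0,1,-43],"yaw":0},{"delta_pos":[0,1,-49],"yaw":0},{"delta_pos":[0,1,-55],"yaw":0},{"delta_pos":[0,1,-58],"yaw":0},{"delta_pos":[0,1,-58],"yaw":0}]'; python3 -c "
from h import *
gr(1,37,54,.004)"
```

```text
time: 53.6
tool_pos: [0.5791, 0.2429, 0.0602]
ee_rot: [-1.565, 0.0, 1.645]
wrist_force: [-6.1, -0.1, 1.0]
width: 0.0293
t 53.6 pos [0.5791 0.2429 0.0602] head 1.6447 q6 -1.34 delta [-0.9  1.2 -1.9] turn 0.0 F [-6.1 -0.1  1. ] w 0.0293
```

```bash
python3 -m handwheel '[{"delta_pos":[0,-16,16],"yaw":0},{"delta_pos":[0,-32,32],"yaw":0},{"delta_pos":[0,-47,20],"yaw":0},{"delta_pos":[0,-62,5],"yaw":0},{"delta_pos":[0,-62,2],"yaw":0},{"delta_pos":[0,-62,2],"yaw":0},{"delta_pos":[0,-62,2],"yaw":0}]'; python3 -c "
from h import *
gr(1,33.6,118.4,.004)
s=snap('side','s28.png'); im=s['image'][190:290,190:310,::-1]; cv2.imwrite('pics/z24.png',cv2.resize(im,None,fx=6,fy=6,interpolation=2))
for a in(.6,.7,.785,.9): print(a,(proj(s,eyepred(.045,a,.004))[0]-[190,190])*6,(proj(s,eyepred(-.058,a,.004))[0]-[190,190])*6)
for n in(0,.04,.05,.06): print(n,(proj(s,pegpt(1,n))[0]-[190,190])*6)"
```

```text
time: 54.3
tool_pos: [0.5786, 0.2424, 0.1212]
ee_rot: [-1.568, 0.0, 1.644]
wrist_force: [-1.0, -0.1, -0.8]
width: 0.0296
t 54.3 pos [0.5786 0.2424 0.1212] head 1.6441 q6 -1.34 delta [-0.4 -2.2  0.9] turn -0.0 F [-1.  -0.1 -0.8] w 0.0296
0.6 [211.92770299 309.8267025 ] [385.50120296 432.79411478]
0.7 [216.48822484 305.22160193] [379.26443488 438.2933059 ]
0.785 [220.95155937 301.75643685] [373.2807285  442.37003718]
0.9 [227.79138725 297.77724959] [364.27278409 446.96557411]
0 [161.2846153  357.71487229]
0.04 [209.17300936 325.07656228]
0.05 [221.41065995 316.7359979 ]
0.06 [233.75737125 308.32110325]
```

View pics/z24.png

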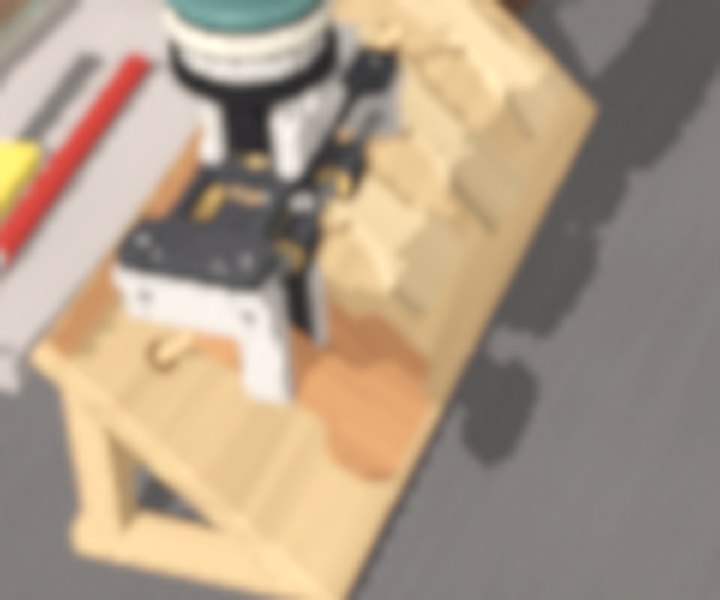

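The predicted eye is within about 2.5 mm of the peg line, so I'll thread it on in small steps.

```bash
python3 -m handwheel '[{"delta_pos":[0,5,-5],"yaw":0},{"delta_pos":[0,10,-9],"yaw":0},{"delta_pos":[0,14,-13],"yaw":0},{"delta_pos":[0,14,-13],"yaw":0},{"delta_pos":[0,14,-13],"yaw":0}]'
python3 -m handwheel '[{"delta_pos":[0,3,-3],"yaw":0},{"delta_pos":[0,5,-5],"yaw":0},{"delta_pos":[0,5,-5],"yaw":0}]'
python3 -c "
from h import *
gr(1,65.4,86.6,.004)"
```

```text
time: 54.85
tool_pos: [0.5937, 0.2434, 0.1083]
ee_rot: [-1.573, -0.0, 1.644]
wrist_force: [3.3, 0.4, 0.3]
width: 0.0298
time: 55.15
tool_pos: [0.5983, 0.2439, 0.1036]
ee_rot: [-1.572, -0.0, 1.644]
wrist_force: [3.7, 0.8, 1.7]
width: 0.0295
t 55.15 pos [0.5983 0.2439 0.1036] head 1.6439 q6 -1.34 delta [ -0.4  12.  -11.1] turn -0.0 F [3.7 0.8 1.7] w 0.0295
```

```bash
python3 -m handwheel '[{"delta_pos":[0,1,-4],"yaw":0},{"delta_pos":[0,4,-7],"yaw":0},{"delta_pos":[0,8,-10],"yaw":0},{"delta_pos":[0,11,-12],"yaw":0},{"delta_pos":[0,12,-13],"yaw":0},{"delta_pos":[0,12,-13],"yaw":0}]'
python3 -c "
from h import *
gr(1,65.4,86.6,.004)"
```

```text
time: 55.75
tool_pos: [0.6108, 0.2448, 0.0913]
ee_rot: [-1.571, -0.0, 1.644]
wrist_force: [1.5, 0.2, -0.1]
width: 0.0294
t 55.75 pos [0.6108 0.2448 0.0913] head 1.6439 q6 -1.35 delta [-0.4 -0.3  1.5] turn -0.0 F [ 1.5  0.2 -0.1] w 0.0294
```

```bash
python3 -m handwheel '[{"delta_pos":[0,2,-2],"yaw":0},{"delta_pos":[0,4,-3],"yaw":0},{"delta_pos":[0,4,-3],"yaw":0}]'
python3 -m handwheel '[{"delta_pos":[0,0,0],"yaw":0},{"delta_pos":[0,0,0],"yaw":0},{"delta_pos":[0,0,0],"yaw":0},{"delta_pos":[0,0,0],"yaw":0},{"delta_pos":[0,-10,10],"yaw":0},{"delta_pos":[0,-30,25],"yaw":0},{"delta_pos":[0,-60,50],"yaw":0},{"delta_pos":[0,-60,80],"yaw":0},{"delta_pos":[0,-60,110],"yaw":0},{"delta_pos":[0,-60,140],"yaw":0},{"delta_pos":[0,-60,160],"yaw":0},{"delta_pos":[0,-60,160],"yaw":0}]' 130
python3 -m handwheel '[{"delta_pos":[-45,0,20],"yaw":0},{"delta_pos":[-90,0,40],"yaw":0},{"delta_pos":[-130,0,80],"yaw":0},{"delta_pos":[-170,0,110],"yaw":0},{"delta_pos":[-210,-30,130],"yaw":0},{"delta_pos":[-250,-50,140],"yaw":0},{"delta_pos":[-290,-50,140],"yaw":0},{"delta_pos":[-330,-50,140],"yaw":0},{"delta_pos":[-370,-50,130],"yaw":0},{"delta_pos":[-400,-50,110],"yaw":0},{"delta_pos":[-440,-50,110],"yaw":0},{"delta_pos":[-440,-50,110],"yaw":0}]'
python3 -c "
from h import *
s=snap('side','s29.png'); im=s['image'][150:350,180:330,::-1]; cv2.imwrite('pics/z25.png',cv2.resize(im,None,fx=3,fy=3,interpolation=2))
s=snap('top','t29.png'); im=s['image'][95:255,150:390,::-1]; cv2.imwrite('pics/z26.png',cv2.resize(im,None,fx=3.3,fy=3.3,interpolation=2))
im=s['image'][95:265,150:470,::-1]; cv2.imwrite('pics/z27.png',cv2.resize(im,None,fx=2.5,fy=2.5,interpolation=2))"
```

```text
time: 56.05
tool_pos: [0.6125, 0.245, 0.0896]
ee_rot: [-1.569, -0.0, 1.644]
wrist_force: [-4.1, -0.2, 8.6]
width: 0.0295
time: 57.25
tool_pos: [0.4513, 0.2332, 0.1478]
ee_rot: [-1.57, -0.0, 1.645]
wrist_force: [-0.6, -0.0, -0.7]
width: 0.0463
time: 58.45
tool_pos: [0.3766, -0.2177, 0.1967]
ee_rot: [-1.569, 0.001, 1.639]
wrist_force: [1.0, -0.5, -0.3]
width: 0.0461
```

View pics/z25.png

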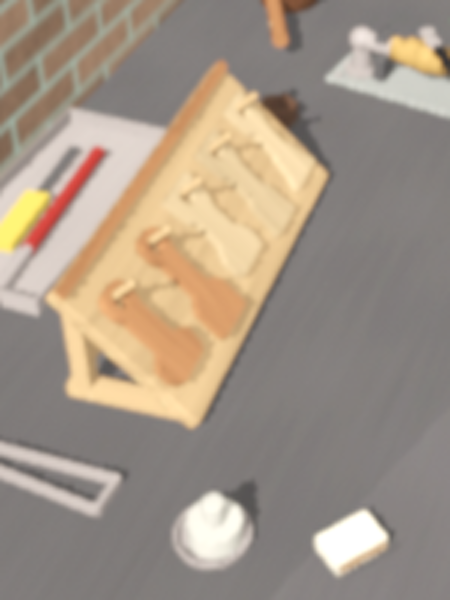

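View pics/z27.png

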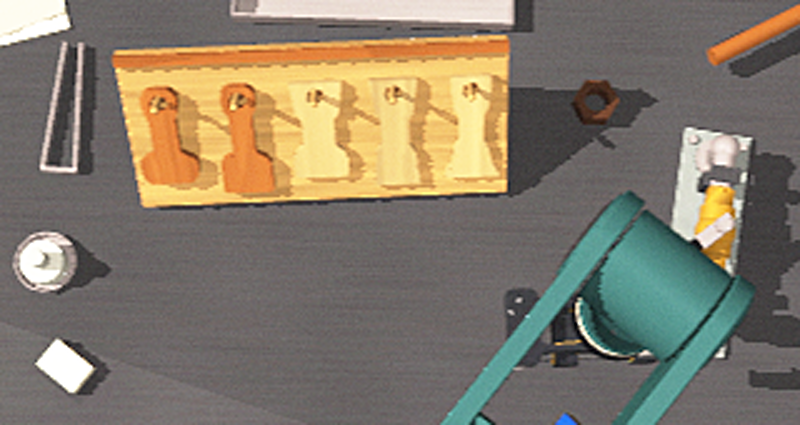

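All five pieces look hung. I'll zoom in to check they lie flush and to check the cap, and reuse t17 for the valve.

```bash
python3 -c "
from h import *
s=load('s29.png'); im=s['image'][165:300,195:295,::-1]; a=cv2.resize(im,None,fx=4.4,fy=4.4,interpolation=2)
t=load('t29.png'); b=cv2.resize(t['image'][115:180,190:360,::-1],None,fx=4.7,fy=4.7,interpolation=2)
cv2.imwrite('pics/z28.png',a); cv2.imwrite('pics/z29.png',b)
v=load('t19.png')['image'][130:245,385:465,::-1]; cv2.imwrite('pics/z30.png',cv2.resize(v,None,fx=5,fy=5,interpolation=2))"
```

```text
(no output)
```

View pics/z28.png

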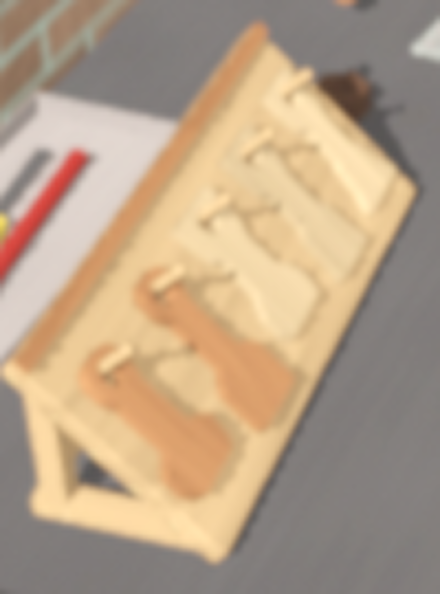

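View pics/z29.png

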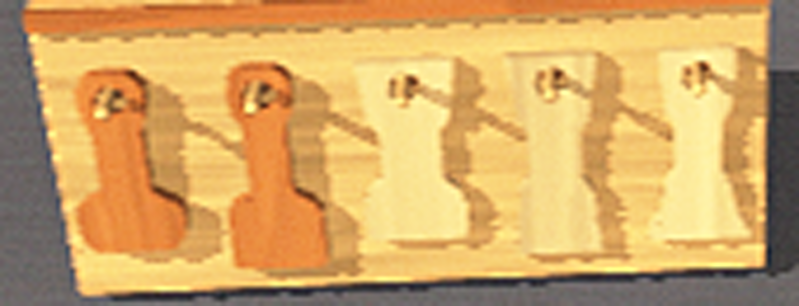

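View pics/z30.png

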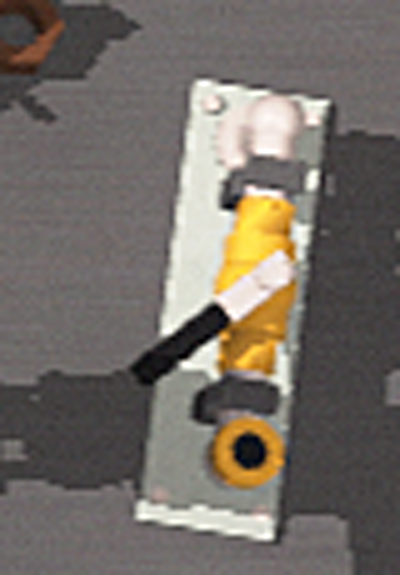

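The peg lengths showing beyond each piece (7–8.5 px of 9–10) match pieces lying flush, and the shadow widths fit their thickness. The cap is flat in the dish, the lever is at about 44°, and the arm is clear. Handing in.

```bash
python3 -c "
from h import *
o=robot.get_obs(); print(o['time'],o['tool_pos'],o['wrist_force']); print(robot.close_job())"
```

```text
58.55 [ 0.37633352 -0.21416621  0.19705845] [-0.76321793  0.07523313  0.1585039 ]
the job is handed in; nothing more can be done
None
```

The bench is ready and the job was handed in at 58.6 s. As the last pictures show it:

- **Cap:** it lies flat and centred, rim down, in the dish.
- **Valve:** I opened it only after the cap was parked. It measured about 44° from above (target 45° ± 6.9°).
- **Templates and paddles:** all five were present and hang one to a peg. From peg 1 to peg 5: paddle_broad, paddle_long, squat, slim and bell. The peg length showing beyond each one fits a piece lying flush on the board.
- **Left alone:** the nut, matchbox, tweezers and the blue and green look-alikes. I did not measure these for movement at the end, but I saw no sign of any in the pictures.

**What went wrong on the way:** paddle_long missed its peg on the first try, pressing on it with about 25 N and turning in the grip. I backed off, raised the aim about 6 mm, and it hung on the second try. The likely cause is that my peg heights were a few mm low, because the side camera reads about 1.5 px low.

**Not measured directly:** I checked eye-to-peg distances only by how the pieces looked, not by triangulating each eye.

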